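# Hang the sample dippers nested on the drying hook

### The job

Hang the three steel sample dippers on the drying stand's one hook, the largest first, then the middle one, then the smallest, so that each bowl nests inside the one before. Slide each along the hook and press it home by feel, gently but firmly, the first against the rubber stop ring and the others against the dipper behind (a steady push of a few newtons for a moment, never 20 N on the hook), before letting go and taking the next. Leave them hanging still, and leave the other things on the bench alone.

Things in the scene. Friction and masses are not known exactly. Their poses are not given: they have to be found in the camera images.
- large: largest steel dipper, about 210 g: tapered bowl 136 mm across the mouth, 100 mm at its flat bottom, 38 mm deep, wall 2 mm; upright strap handle 3 mm thick outside the rim, shank 16 mm wide, head 20 mm wide (grip its side edges), 34 mm tall, top at 165 mm. Stands handle up. Origin: centre of the bottom; z up, handle on the +x side (back face at 71 mm), its width along y
- large_eye (a point): centre of the hanging slot in the largest dipper's handle head, mid-thickness, 69.5 mm along the dipper's +x and 148 mm above its bottom. Slot 11 mm wide (y), 18 mm high (z), through the 3 mm strap along x. Axes as the dipper's; hung, they match the stand's
- medium: middle steel dipper, about 130 g: tapered bowl 94 mm across the mouth, 60 mm at its flat bottom, 30 mm deep, wall 2 mm; upright strap handle 3 mm thick outside the rim, shank 16 mm wide, head 25 mm wide (grip its side edges), 34 mm tall, top at 157 mm. Stands handle up. Origin: centre of the bottom; z up, handle on the +x side (back face at 50 mm), its width along y
- medium_eye (a point): centre of the hanging slot in the middle dipper's handle head, mid-thickness, 48.5 mm along the dipper's +x and 140 mm above its bottom. Slot 11 mm wide (y), 18 mm high (z), through the 3 mm strap along x. Axes as the dipper's; hung, they match the stand's
- small: smallest steel dipper, about 90 g: tapered bowl 54 mm across the mouth, 36 mm at its flat bottom, 22 mm deep, wall 2 mm; upright strap handle 3 mm thick outside the rim, shank 16 mm wide, head 30 mm wide (grip its side edges), 34 mm tall, top at 149 mm. Stands handle up. Origin: centre of the bottom; z up, handle on the +x side (back face at 30 mm), its width along y
- small_eye (a point): centre of the hanging slot in the smallest dipper's handle head, mid-thickness, 28.5 mm along the dipper's +x and 132 mm above its bottom. Slot 11 mm wide (y), 18 mm high (z), through the 3 mm strap along x. Axes as the dipper's; hung, they match the stand's
- stand: steel drying stand fixed on the bench: drip tray 210 x 170 mm, two uprights 235 mm tall, 110 mm apart, centred at x = +30 mm; from their top cross bar the one hook points along -x. A black-sleeved rest bar 101 mm wide, 137 mm up, front at x = +1.5 mm, is what hung handles lean back on. All rigid: 1 mm too far is 5 to 20 N. Origin on the bench below the seat; z up
- hook: the stand's one steel hook, a round rod with an upturned end, carrying the stop; shape told under seat. Origin at the seat; axes as the stand's: it points along -x
- stop: the stop on the hook for the first dipper: a dark ferrule at the cross bar and in front of it a black rubber ring, 16 mm across, 12 mm long, a tight push fit on the rod. The ring's front face stands 0 to 10 mm in front of the seat, elsewhere each time and not reported: find it by feel. Origin at the seat; axes as the stand's
- seat (a point): point on the hook's centre line, 235 mm up; axes as the stand's. Hook: rod 7 mm thick, rising 12 degrees towards -x (from the seat for 33 mm), then turned up 50 degrees for 10 mm. Hung, slot centres lie 4 to 6 mm below the rod's centre line; the first handle's mid-plane is 1.5 mm before the rubber ring, each next 3 to 6 mm further out; rims nearly level
- hook_tip (a point): centre of the hook's rounded end (7 mm thick), 39.5 mm in front of the seat and 15 mm above it; axes as the stand's
- beaker: glass beaker, 60 mm across, 75 mm tall; origin at the centre of its underside; leave alone
- petri: stack of three flat round dishes, 62 mm across, 39 mm tall; origin at the centre of its underside; leave alone
- sample_cup: lidded clear cup, 56 mm across, 65 mm tall; origin at the centre of its underside; leave alone
- wash_bottle: white squeeze bottle with a bent spout, 72 mm across, 190 mm tall; origin at the centre of its underside; leave alone
- tube_rack: grey rack of capped tubes, 60 x 190 mm, 103 mm tall; origin at the centre of its underside; leave alone
- slide_box: flat blue slide box, 90 x 150 x 30 mm; origin at the centre of its underside; leave alone
- tip_box: box with a clear lid, 120 x 85 mm, 73 mm tall; origin at the centre of its underside; leave alone
Not all that is in view belongs to the job. What is shaped like the medium but purple is not meant.

How it is judged:
By the outcome, as a careful person would: the job done as asked, in the order asked, and still so for the second after the job is handed in, with the robot touching nothing.
It also fails if it takes over 72 s, if anything falls off the work surface, if the arm or the gripper's body presses on something with over 40 N, if the wrist force passes 120 N, or if a joint passes its speed limit or range.

### The arm

A 7-joint arm with a two-finger parallel gripper is mounted at the origin on the work surface. World frame = base frame: x ahead of the robot, y to its left, z up, the work surface at z = 0. Lengths are in m, angles in degrees, forces in N, time in s.
With the tool pointing down it reaches from about 0.425 to 0.875 m from the base axis. Payload 4.7 kg.
Tool frame: the origin (TCP) lies on the front face of the gripper's body, between the roots of the fingers; the fingertips stand 70 mm ahead of it and the grasp point (between the pads) lies 51 mm ahead of it (tip_extent is the distance from the TCP to the fingertips, in m); z points along the fingers, y is the direction in which the jaws open and shut (so a half turn about z gives the same grasp; the last joint's range is limited). The gripper opens to 87 mm and grips with 3 to 60 N. Pads are 19 mm wide; open, the fingers measure 117 mm over their backs; the gripper's body (75 mm by 190 mm) begins 51 mm behind the grasp point.
Start: joints at [66.354, 18.392, -4.016, 83.108, 1.295, 78.541, -3.26], TCP at [0.269, -0.592, 0.292] pointing down, gripper open.
Joint ranges: [-163.93, 163.93], [-17.29, 119.83], [-79.2, 71.16], [3.27, 140.29], [-89.18, 269.18], [5.43, 117.66], [-154.24, 154.24]. Speed limits (degrees/s): [147.25, 147.25, 180, 180, 180, 180, 180].

### API

Orientations are given as [roll, pitch, yaw] about the fixed x, y, z axes, in that order (R = Rz(yaw) Ry(pitch) Rx(roll)).
In Python, from cell import * gives the robot as it stands.
- The arm moves only by the tool carry_out, never from a script. Its argument "increments" is text: rows parted by semicolons, each of 7 numbers parted by spaces: the opening, from 0 (shut) to 1 (fully open), then the shift along the tool's x, y, z in m, then the turn, a rotation vector about the tool's x, y, z in degrees. A call has 1 to 20 rows; each row shifts and turns the pose as measured when the row begins, along the tool's axes as they then stand; what a row does not reach is not made up. A row lasts 1/8 s, in which the tool goes at most 62.5 mm and 10.7 degrees, less where a joint would pass 70% of its speed; a pose out of reach is approached as far as the arm can. A call is refused whole if a number of a shift passes 0.0625 or a number of a turn 10.7, either way. A call with a gripper value outside its range is refused whole. The fingers move at their own pace and stop on an object; "force" is the grip in N (left out, the last holds). Time passes only in rows, so rows that do not move let the fingers close. It gives the time, the measured TCP pose, the force and the opening at its end, in the units of the state.
- get_obs(): the state, without advancing time (a new reading comes with each control period).
- read_camera(name): name is "scene" or "top" or "wrist"; returns a dict with "img" (400x640x3 uint8, blue, green, red), "fx", "fy", "cx", "cy" (pixels), "world_from_camera" (4x4, takes a point from camera to world coordinates). Camera axes: x right, y down, z forward; pixel columns grow to the right and rows downward; lengths in m; the calibration is good to about 2 mm. A picture is of the moment at which its call begins. There is no depth.
- sign_off(): hands the job in, once; it reports no verdict.
Trained networks look in a picture, given as the dict that the camera call returned (one of the last four; its "shot" number tells which), for a name from the list of things; names that differ only in an ending like _2 or _b are one class to them, and where a whole thing is asked for, a point or a joint stands for the part that bears it (a point fixed in the world has none). Each returns a list of dicts, best first, with "confidence" (0 to 1); they miss things now and then, are a little off and sometimes report something else, mostly with a low value. They report only what shows in the picture. A call takes as long as a camera call. They do not tell look-alikes from the thing itself.
- masks_of(target, picture): "pixels" (400x640 bool, what is visible of it) and "bbox" ([left, top, right, bottom] in pixels, round what is visible of it).
The state is a dict: "time_s": time; "qpos": joint angles; "joint_velocities": joint speeds; "effort": joint torques, N m; "tool_pos": TCP position; "tool_rot": TCP orientation; "force": force on the tool from outside, world axes, zero at the start; "wrist_torque": the same for the moment, N m; "grip_width": finger opening in m.
Only numpy, scipy, OpenCV 4.12 (cv2) and the standard library are available. Lean on these libraries where they do the work, as an engineer would, in place of code of your own. Each camera call takes 0.05 s, during which the arm holds its last target.

## Working session

There is one attempt and no reset: what is moved stays moved. The work goes in short steps, Python scripts to look and compute and a tool call to move; the robot and the scene stay as the last step left them, time stands still between calls to the robot, and variables do not carry over. Pictures are saved under pics/ and viewed, and the job is handed in when it is done.

Besides the shell and the picture viewer there is one more tool, called as name(argument=value, ...) on one line, values as JSON. carry_out: Moves the arm, as the interface text tells. Its arguments: {"type":"object","properties":{"increments":{"type":"string"},"force":{"type":"number"}},"required":["increments"]}

```bash
ls; mkdir -p pics; python3 - <<'E'
from cell import *
import cv2
o=get_obs()
for k,v in o.items(): print(k,v)
for n in ["scene","top","wrist"]:
    p=read_camera(n); cv2.imwrite(f"pics/{n}0.png",p["img"]); print(n,p["fx"],p["fy"],p["cx"],p["cy"],p["shot"]); print(p["world_from_camera"])
E
```

```text
pics
time_s 0.0
qpos [66.35340441 18.43841845 -4.0159884  83.17563763  1.29631272 78.5421131
 -3.25980424]
joint_velocities [-0.06638255 -0.01930835 -0.0256607  -0.02442372 -0.05983301 -0.07748466
  0.01803155]
effort [-4.53743496e-04 -4.91296935e+01 -4.04207027e-01 -3.12531638e+01
 -6.40304340e-02  4.37263492e-02  1.90264918e-04]
tool_pos [ 0.26885857 -0.59131337  0.2911623 ]
tool_rot [-1.79889153e+02  7.02534217e-03  2.44572597e+01]
force [ 0.87499659 -0.01741285 -0.52283581]
wrist_torque [-0.00888224  0.02252535  0.00365619]
grip_width 0.08685959329249082
scene 488.1549878858824 488.1549878858824 322.02091632354137 203.43995053322908 1
[[ 0.58779232  0.60445552 -0.53771155  1.33415956]
 [ 0.80889924 -0.42802014  0.40308903 -0.76565284]
 [ 0.01349801 -0.67188711 -0.74053057  1.29128783]
 [ 0.          0.          0.          1.        ]]
top 450.7356617817179 450.7356617817179 327.12034242926444 210.18313169073144 2
[[ 0.02858745 -0.98934851  0.14273153  0.32791959]
 [-0.99928567 -0.02475514  0.0285541  -0.18359594]
 [-0.02471662 -0.14344586 -0.98934947  1.45425217]
 [ 0.          0.          0.          1.        ]]
wrist 316.4283278541217 316.4283278541217 322.6179454580559 196.71866315275983 3
[[ 0.41527873 -0.87927445 -0.23328098  0.33147254]
 [-0.90969275 -0.40185238 -0.10475571 -0.56333683]
 [-0.0016355   0.25571683 -0.96675034  0.38365955]
 [ 0.          0.          0.          1.        ]]
```

View pics/scene0.png

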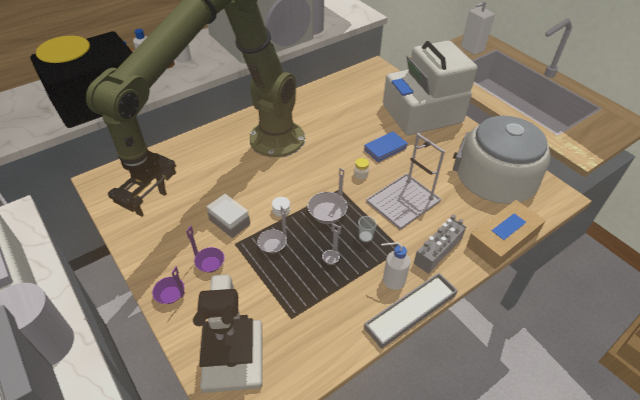

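View pics/top0.png

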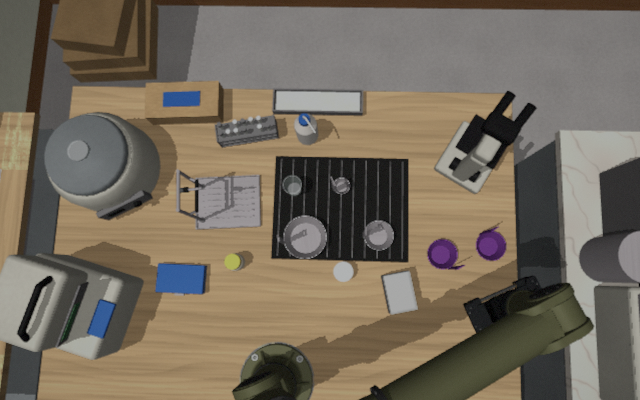

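View pics/wrist0.png

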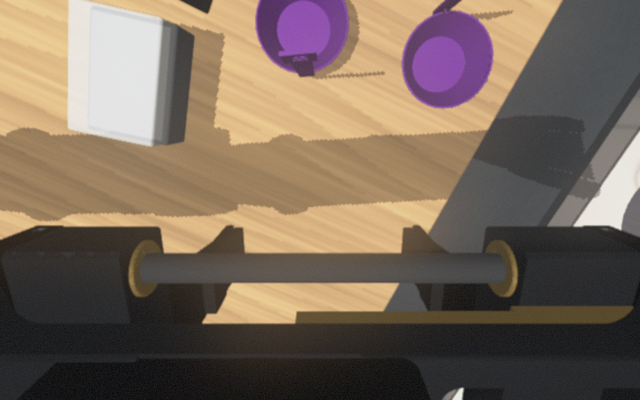

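```bash
python3 - <<'E'
from cell import *
import cv2,pickle,numpy as np
P={}
for n in ["scene","top"]:
    p=read_camera(n); m={}
    for t in ["large","medium","small","stand","hook","large_eye"]:
        r=masks_of(t,p); m[t]=r
        print(n,t,[(round(x["confidence"],2),list(map(int,x["bbox"])),int(x["pixels"].sum())) for x in r])
    P[n]=(p,m)
pickle.dump(P,open("P.pkl","wb"))
a=P["scene"][0]["img"][120:320,230:450]; b=P["top"][0]["img"][140:270,170:420]
cv2.imwrite("pics/sc1.png",cv2.resize(a,None,fx=3.6,fy=3,interpolation=cv2.INTER_CUBIC)[:600,:800])
cv2.imwrite("pics/tc1.png",cv2.resize(b,None,fx=3.2,fy=3.2,interpolation=cv2.INTER_CUBIC))
E
```

```text
scene large [(0.94, [306, 169, 351, 227], 1125)]
scene medium [(0.75, [152, 270, 183, 300], 699), (0.59, [256, 211, 287, 254], 648), (0.59, [188, 224, 224, 271], 693)]
scene small [(0.91, [321, 224, 340, 263], 352), (0.27, [353, 155, 369, 180], 266)]
scene stand [(0.84, [367, 131, 443, 226], 2701)]
scene hook [(0.52, [423, 141, 431, 145], 16), (0.18, [308, 169, 346, 220], 1111)]
scene large_eye [(0.97, [307, 168, 347, 222], 1131)]
top large [(0.97, [278, 217, 330, 259], 1562)]
top medium [(0.81, [362, 221, 395, 251], 703), (0.81, [478, 230, 507, 263], 739), (0.56, [426, 237, 466, 271], 837)]
top small [(0.49, [332, 179, 352, 193], 234), (0.41, [330, 260, 356, 282], 332), (0.31, [214, 115, 278, 147], 1512), (0.24, [277, 215, 325, 260], 1499), (0.15, [284, 176, 300, 196], 260)]
top stand [(0.79, [174, 166, 259, 232], 3538)]
top hook [(0.44, [177, 188, 197, 193], 79)]
top large_eye [(0.8, [278, 215, 326, 262], 1475), (0.43, [281, 174, 300, 198], 324)]
```

View pics/sc1.png

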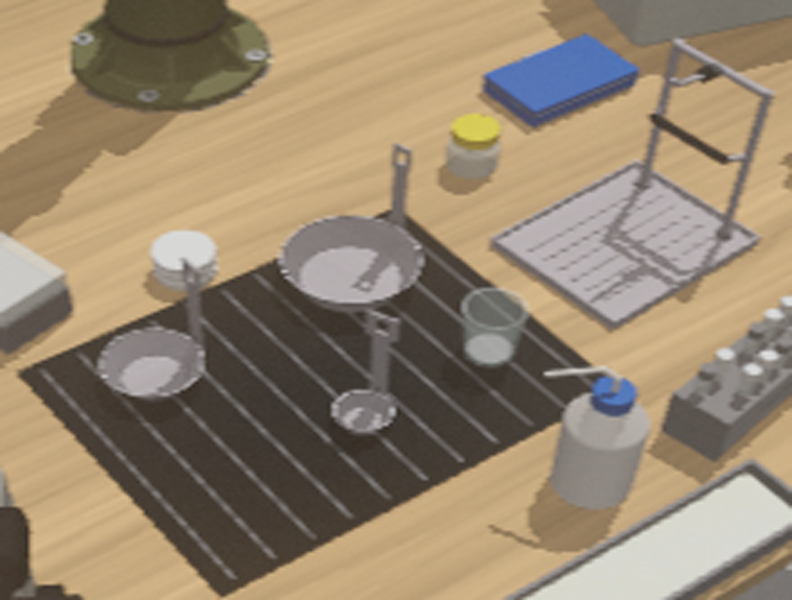

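View pics/tc1.png

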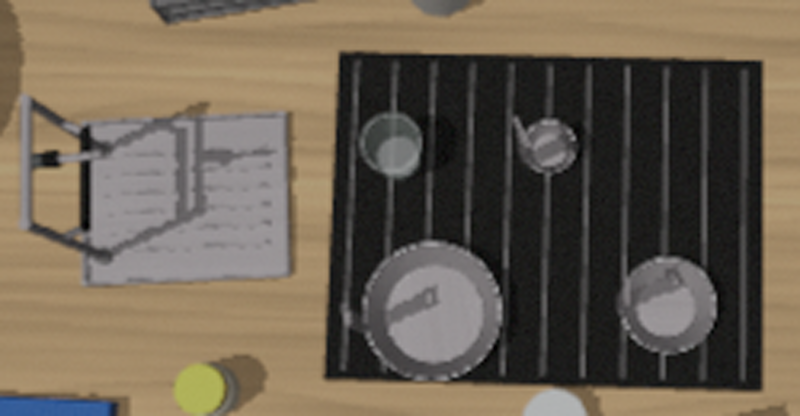

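```bash
cat > h.py <<'E'
import numpy as np, cv2, pickle
from scipy.optimize import minimize
SP={"large":(68,50,38,20,165,71),"medium":(47,30,30,25,157,50),"small":(27,18,22,30,149,30)}
def proj(p,X):
    T=np.linalg.inv(p["world_from_camera"]); X=np.atleast_2d(X)
    c=X@T[:3,:3].T+T[:3,3]
    return np.c_[p["fx"]*c[:,0]/c[:,2]+p["cx"],p["fy"]*c[:,1]/c[:,2]+p["cy"]]
def ray(p,uv):
    W=p["world_from_camera"]; d=np.array([(uv[0]-p["cx"])/p["fx"],(uv[1]-p["cy"])/p["fy"],1.])
    return W[:3,3],W[:3,:3]@d
def at_z(p,uv,z):
    o,d=ray(p,uv); return o+d*(z-o[2])/d[2]
def tri(obs):
    A=np.zeros((3,3));b=np.zeros(3);R=[]
    for p,uv in obs:
        o,d=ray(p,uv); d=d/np.linalg.norm(d); M=np.eye(3)-np.outer(d,d); A+=M;b+=M@o;R.append((o,M))
    x=np.linalg.solve(A,b); return x,[1000*np.linalg.norm(M@(x-o)) for o,M in R]
def place(L,x,y,yaw,z=0):
    L=np.atleast_2d(L); c,s=np.cos(yaw),np.sin(yaw)
    return np.c_[x+c*L[:,0]-s*L[:,1],y+s*L[:,0]+c*L[:,1],z+L[:,2]]
def parts(n):
    R,r,d,w,h,b=[v/1000 for v in SP[n]]; t=np.linspace(0,2*np.pi,40,endpoint=False)
    rim=np.c_[R*np.cos(t),R*np.sin(t),0*t+d]; bot=np.c_[r*np.cos(t),r*np.sin(t),0*t]
    def box(x0,x1,wy,z0,z1): return np.array([[x,y,z] for x in(x0,x1) for y in(-wy/2,wy/2) for z in(z0,z1)])
    return rim,bot,[np.r_[rim,bot],box(b-.003,b,.016,d-.01,h-.034),box(b-.003,b,w,h-.034,h)]
def sil(p,n,v,S=4,z=0):
    m=np.zeros((400*S,640*S),np.uint8)
    for q in parts(n)[2]:
        uv=proj(p,place(q,*v,z=z)); hl=cv2.convexHull(((uv+.5)*S).astype(np.float32))
        cv2.fillConvexPoly(m,np.round(hl).astype(np.int32),1)
    return cv2.resize(m.astype(np.float32),(640,400),interpolation=cv2.INTER_AREA)
def stand_seg(v):
    # polylines in stand frame
    a=np.radians(12)
    L={"hook":[[0,0,.235],[-.033*np.cos(a),0,.235+.033*np.sin(a)],[-.0395,0,.25]],
       "up1":[[.03,.055,0],[.03,.055,.235]],"up2":[[.03,-.055,0],[.03,-.055,.235]],
       "bar":[[.03,.055,.235],[.03,-.055,.235]],
       "rest":[[.0015,.0505,.137],[.0015,-.0505,.137]]}
    return {k:place(q,*v) for k,q in L.items()}
E
python3 - <<'E'
from h import *
P=pickle.load(open("P.pkl","rb"))
pick={"large":(0,0),"medium":(1,0),"small":(0,0)}
out={}
for n,(i,j) in pick.items():
    ms=[(P["scene"][0],P["scene"][1][n][i]["pixels"]),(P["top"][0],P["top"][1][n][j]["pixels"])]
    def cost(v,ms=ms):
        c=0
        for p,m in ms:
            s=sil(p,n,v,2); c+=1-np.minimum(s,m).sum()/np.maximum(s,m).sum()
        return c
    bb=np.argwhere(ms[1][1]).mean(0)[::-1]; x0=at_z(ms[1][0],bb,.02)
    best=None
    for yaw in np.radians(range(0,360,30)):
        r=minimize(cost,[x0[0],x0[1],yaw],method="Nelder-Mead",options=dict(initial_simplex=np.array([x0[0],x0[1],yaw])+np.array([[0,0,0],[.01,0,0],[0,.01,0],[0,0,.3]]),maxiter=120,xatol=1e-4))
        if best is None or r.fun<best.fun: best=r
    out[n]=best.x; print(n,best.x[:2].round(4),np.degrees(best.x[2]).round(1)%360,best.fun)
pickle.dump(out,open("fit.pkl","wb"))
for cam,(x0,y0,x1,y1,f) in {"scene":(230,150,400,270,4.7),"top":(265,150,420,270,5)}.items():
    p=P[cam][0]; im=cv2.resize(p["img"][y0:y1,x0:x1],None,fx=f,fy=f,interpolation=cv2.INTER_CUBIC)
    for n,v in out.items():
        for q in parts(n)[2]:
            uv=proj(p,place(q,*v)); hl=cv2.convexHull((((uv+.5)-[x0,y0])*f).astype(np.float32)).astype(int)
            cv2.polylines(im,[hl],True,(0,255,0),1)
    cv2.imwrite(f"pics/fit_{cam}.png",im)
E
```

```text
large [ 0.4444 -0.0754] 102.9 0.10488921403884888
medium [ 0.4554 -0.3068] 93.0 0.18524503707885742
small [ 0.6172 -0.1845] 123.4 0.2940707802772522
```

View pics/fit_scene.png

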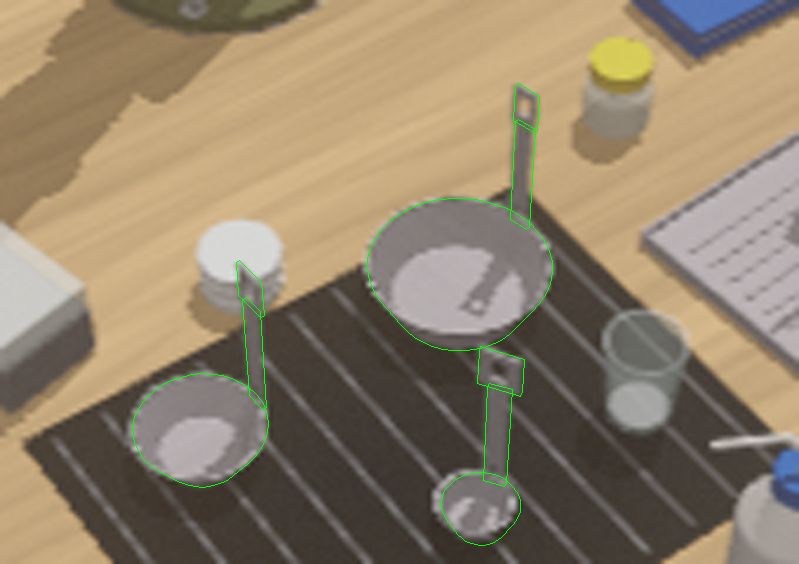

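View pics/fit_top.png

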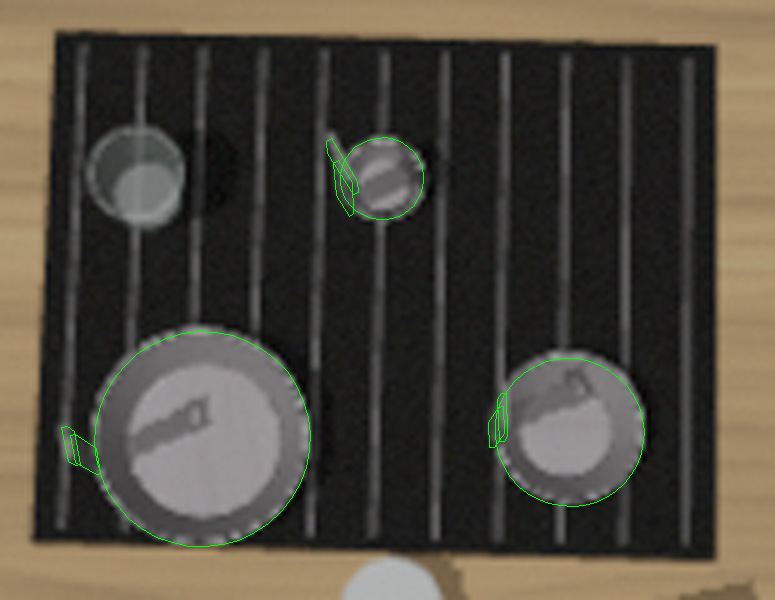

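```bash
python3 - <<'E'
from h import *
P=pickle.load(open("P.pkl","rb")); s=P["scene"][0]; t=P["top"][0]
for a,b in [((443.3,151),(178.4,170.3)),((418.3,134),(178.4,210.3))]:
    print(tri([(s,a),(t,b)]))
print(at_z(s,(408.6,181.7),0.005),at_z(s,(431.4,198.3),.005))
for cam,(x0,y0,x1,y1,f) in {"scene":(365,125,450,232,5.6),"top":(165,155,270,240,7)}.items():
    p=P[cam][0]; im=cv2.resize(p["img"][y0:y1,x0:x1],None,fx=f,fy=f,interpolation=cv2.INTER_CUBIC)
    cv2.imwrite(f"pics/st_{cam}.png",im)
E
```

```text
(array([0.60646451, 0.27108016, 0.23131047]), [np.float64(0.5268986251045705), np.float64(0.5268986251046774)])
(array([0.49444673, 0.26436324, 0.22933165]), [np.float64(0.7920894645233743), np.float64(0.7920894645233832)])
[0.49799796 0.2616444  0.005     ] [0.60797438 0.27129768 0.005     ]
```

View pics/st_scene.png

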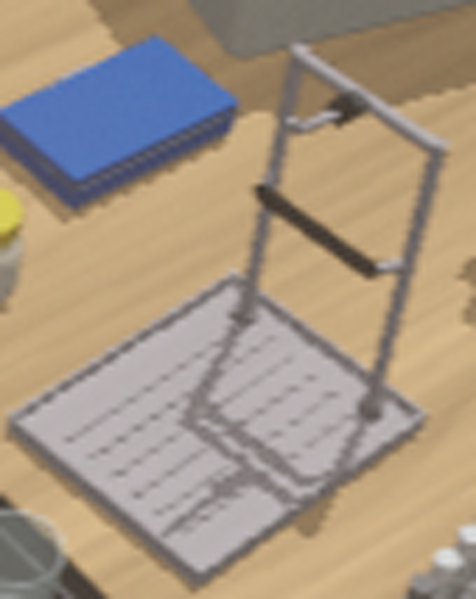

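View pics/st_top.png

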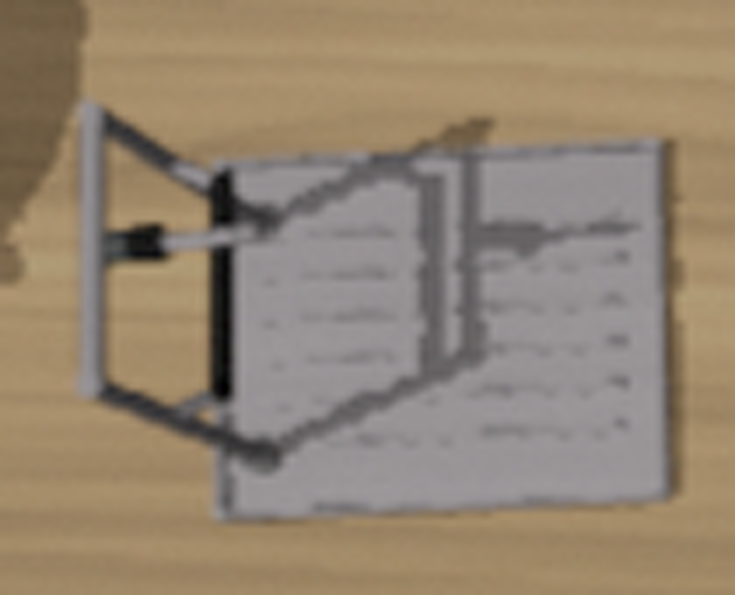

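```bash
python3 - <<'E'
from h import *
from scipy.optimize import least_squares
P=pickle.load(open("P.pkl","rb")); s=P["scene"][0]; t=P["top"][0]
L={"A":[.03,-.055,.233],"B":[.03,.055,.233],"fA":[.03,-.055,.01],"fB":[.03,.055,.01],"tip":[-.041,0,.252]}
O=[(t,"A",(178.1,170)),(t,"B",(178.1,210.7)),(t,"fA",(202.9,186)),(t,"fB",(202.9,220)),(t,"tip",(202.4,187.6)),
(s,"B",(418.6,133.9)),(s,"A",(443.6,151.4)),(s,"fB",(407.9,181.8)),(s,"fA",(431.4,197.9)),(s,"tip",(416.8,147.3))]
f=lambda v:np.concatenate([proj(p,place(L[k],*v))[0]+.5-np.array(o)for p,k,o in O])
r=least_squares(f,[.552,.238,1.63]); print(r.x,np.degrees(r.x[2])); print(r.fun.reshape(-1,2).round(1))
pickle.dump(r.x,open("stand.pkl","wb"))
print(place([[0,0,.235],[-.0395,0,.25]],*r.x))
fit=pickle.load(open("fit.pkl","rb"))
for n,v in fit.items():
    b=SP[n][5]/1000-.0015; e=SP[n][4]/1000-.017; print(n,place([b,0,e],*v))
E
```

```text
[0.55317158 0.23651335 1.64456123] 94.22641752337329
[[ 0.9  1. ]
 [ 0.8 -0.8]
 [-0.1  0.6]
 [ 0.1 -0.2]
 [-0.1  0.1]
 [ 0.1  0.3]
 [ 0.2 -0.4]
 [ 1.2 -0.9]
 [ 0.2 -0.3]
 [ 0.6 -0.2]]
[[0.55317158 0.23651335 0.235     ]
 [0.55608265 0.19712077 0.25      ]]
large [[ 0.42890981 -0.0076633   0.148     ]]
medium [[ 0.45283688 -0.25837638  0.14      ]]
small [[ 0.60145264 -0.16073332  0.132     ]]
```

```bash
cat >> h.py <<'E'
from scipy.spatial.transform import Rotation as Ro
def Rt(rpy): return Ro.from_euler("xyz",rpy,degrees=True)
def plan(o,tgt,yaw,n,op,fix=True):
    """rows from measured state o to TCP target tgt, tool down at yaw, n rows"""
    p=np.array(o["tool_pos"]); R=Rt(o["tool_rot"]); G=Rt([180,0,yaw])
    rows=[]
    dv=(R.inv()*G).as_rotvec()/n; dp=(np.array(tgt)-p)/n
    for i in range(n):
        t=R.inv().apply(dp); rows.append("%g %.4f %.4f %.4f %.1f %.1f %.1f"%(op,*t,*np.degrees(dv))); R=R*Ro.from_rotvec(dv)
    print("dist/row %.1f mm"%(1000*np.linalg.norm(dp))); print("; ".join(rows))
def st(o):
    print("t %.2f pos %s rot %s F %s T %s w %.4f"%(o["time_s"],np.round(o["tool_pos"],4),np.round(o["tool_rot"],2),np.round(o["force"],1),np.round(o["wrist_torque"],2),o["grip_width"]))
E
python3 - <<'E'
from cell import *; from h import *
o=get_obs(); st(o); plan(o,[.433,-.03,.29],102.9,11,1)
E
```

```text
t 0.85 pos [ 0.269  -0.5917  0.2923] rot [179.99   0.    24.45] F [ 0.3 -0.2  0.3] T [ 0.05 -0.05  0.  ] w 0.0869
dist/row 53.2 mm
1 0.0347 -0.0403 0.0002 0.0 0.0 -7.1; 1 0.0394 -0.0357 0.0002 0.0 0.0 -7.1; 1 0.0436 -0.0305 0.0002 0.0 0.0 -7.1; 1 0.0470 -0.0249 0.0002 0.0 0.0 -7.1; 1 0.0497 -0.0188 0.0002 0.0 0.0 -7.1; 1 0.0517 -0.0125 0.0002 0.0 0.0 -7.1; 1 0.0529 -0.0060 0.0002 0.0 0.0 -7.1; 1 0.0532 0.0006 0.0002 0.0 0.0 -7.1; 1 0.0527 0.0072 0.0002 0.0 0.0 -7.1; 1 0.0514 0.0137 0.0002 0.0 0.0 -7.1; 1 0.0493 0.0200 0.0002 0.0 0.0 -7.1
```

carry_out(increments="1 0.035 -0.040 0 0 0 -7.1; 1 0.039 -0.036 0 0 0 -7.1; 1 0.044 -0.0305 0 0 0 -7.1; 1 0.047 -0.025 0 0 0 -7.1; 1 0.050 -0.019 0 0 0 -7.1; 1 0.052 -0.0125 0 0 0 -7.1; 1 0.053 -0.006 0 0 0 -7.1; 1 0.053 0.0006 0 0 0 -7.1; 1 0.053 0.007 0 0 0 -7.1; 1 0.051 0.014 0 0 0 -7.1; 1 0.049 0.020 0 0 0 -7.1")

```text
time_s: 2.22
tool_pos: [0.4286, -0.0139, 0.2921]
tool_rot: [179.8, 0.5, 104.6]
force: [0.8, -0.9, 0.1]
grip_width: 0.0871
```

```bash
python3 - <<'E'
from cell import *; from h import *
o=get_obs(); st(o); print(np.round(o["qpos"],1))
p=read_camera("wrist"); cv2.imwrite("pics/w1.png",p["img"]); fit=pickle.load(open("fit.pkl","rb"))
o=get_obs(); st(o)
im=p["img"].copy()
for n in ["large"]:
    for q in parts(n)[2]:
        uv=proj(p,place(q,*fit[n])); cv2.polylines(im,[cv2.convexHull(uv.astype(np.float32)).astype(int)],True,(0,255,0),1)
cv2.imwrite("pics/w1.png",im); pickle.dump(p,open("w1.pkl","wb"))
E
```

```text
t 2.23 pos [ 0.4286 -0.0139  0.2921] rot [179.79   0.51 104.65] F [ 0.8 -0.9  0.1] T [-0.  -0.2  0. ] w 0.0871
[ 38.6  -9.5 -36.1 111.4  -5.3  76.   18.7]
t 2.27 pos [ 0.4298 -0.0057  0.2925] rot [179.64   0.31 105.43] F [2.  5.6 0.1] T [ 0.49 -0.18 -0.01] w 0.0867
```

View pics/w1.png

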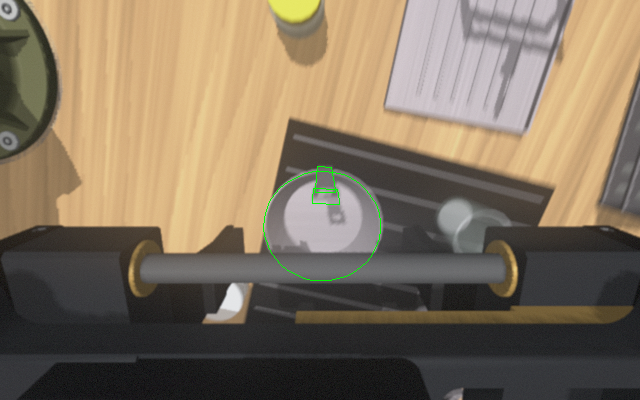

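```bash
python3 - <<'E'
from cell import *; from h import *
p=read_camera("wrist"); fit=pickle.load(open("fit.pkl","rb"))
o=get_obs(); st(o)
f=5;x0,y0=250,140
im=cv2.resize(p["img"][y0:y0+120,x0:x0+150],None,fx=f,fy=f,interpolation=cv2.INTER_CUBIC); a=im.copy()
for n in ["large"]:
    for q in parts(n)[2]:
        uv=(proj(p,place(q,*fit[n]))+.5-[x0,y0])*f; cv2.polylines(im,[cv2.convexHull(uv.astype(np.float32)).astype(int)],True,(0,255,0),1)
cv2.imwrite("pics/w2.png",im); pickle.dump((p,o),open("w2.pkl","wb"))
E
```

```text
t 2.33 pos [ 0.4292 -0.0093  0.2924] rot [179.72   0.4  105.1 ] F [ 0.5  0.2 -0.1] T [-0.03 -0.06 -0.02] w 0.0870
```

View pics/w2.png

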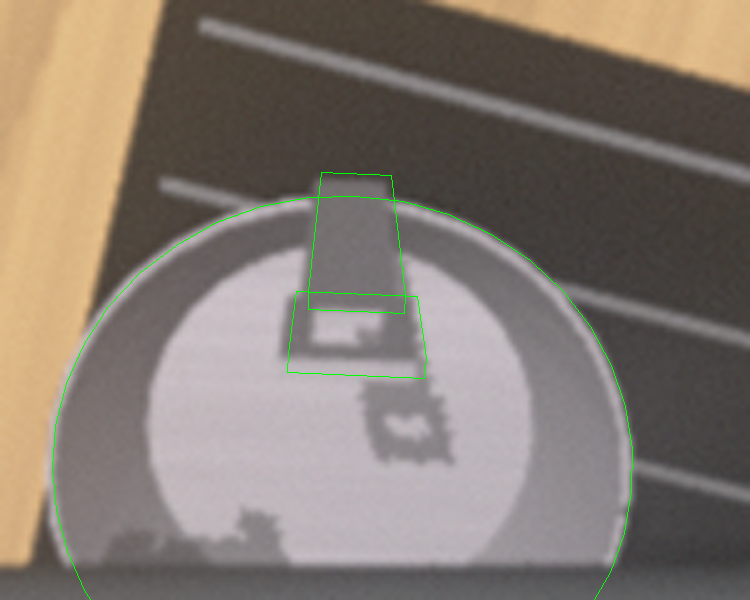

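carry_out(increments="1 0.002 0 0.030 0 0 0; 1 0.002 0 0.040 0 0 0; 1 0 0 0.020 0 0 0; 1 0 0 0.002 0 0 0")

```text
time_s: 2.82
tool_pos: [0.4296, -0.0067, 0.1994]
tool_rot: [179.6, 0.6, 105.1]
force: [0.1, 0.5, 0.1]
grip_width: 0.0871
```

```bash
python3 - <<'E'
from cell import *; from h import *
p=read_camera("wrist"); o=get_obs(); st(o)
cv2.imwrite("pics/w3.png",p["img"])
E
```

```text
t 2.88 pos [ 0.4299 -0.0068  0.2   ] rot [179.51   0.64 105.06] F [ 0.1 -0.8 -0.2] T [ 0.01 -0.06 -0.03] w 0.0871
```

View pics/w3.png

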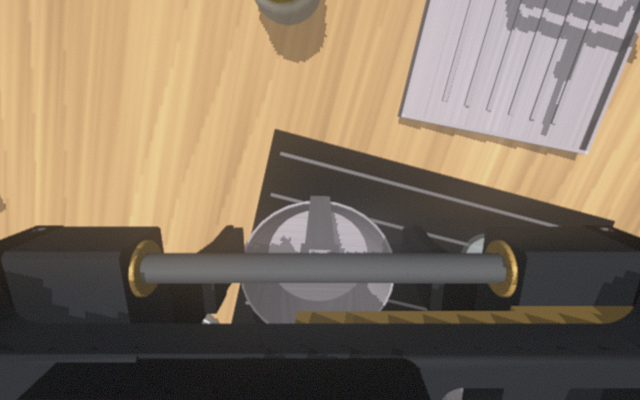

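carry_out(increments="0 0 0 0 0 0 0; 0 0 0 0 0 0 0; 0 0 0 0 0 0 0; 0 0 0 0 0 0 0; 0 0 0 0 0 0 0; 0 0 0 0 0 0 0", force=50)

```text
time_s: 3.62
tool_pos: [0.4318, -0.0075, 0.2032]
tool_rot: [179.2, 0.8, 105.0]
force: [-0.5, -0.0, -0.7]
grip_width: 0.0352
```

```bash
python3 - <<'E'
from cell import *; from h import *
o=get_obs(); st(o); print(np.round(o["qpos"],1))
E
```

```text
t 3.62 pos [ 0.4318 -0.0075  0.2032] rot [179.23   0.82 104.98] F [-0.5 -0.  -0.7] T [-0.01 -0.12 -0.  ] w 0.0352
[ 37.8  -4.7 -38.7 118.3  -2.6  64.4  15.3]
```

carry_out(increments="0 0 -0.001 0.002 0 0 0; 0 0 -0.0008 0.002 0 0 0; 0 0 0 0.001 0 0 0; 0 0 0 0.0006 0 0 0")

```text
time_s: 4.12
tool_pos: [0.4305, -0.0075, 0.2]
tool_rot: [179.2, 0.9, 105.0]
force: [-1.7, -0.1, 4.7]
grip_width: 0.0184
```

```bash
python3 - <<'E'
from cell import *; from h import *
o=get_obs(); st(o); print(np.round(o["qpos"],1))
p=read_camera("wrist"); cv2.imwrite("pics/w4.png",p["img"][150:350,150:500])
E
```

```text
t 4.12 pos [ 0.4305 -0.0075  0.2   ] rot [179.24   0.85 105.02] F [-1.7 -0.1  4.7] T [-0.03  0.51 -0.02] w 0.0184
[ 37.8  -4.6 -38.7 118.7  -2.5  64.   15.2]
```

View pics/w4.png

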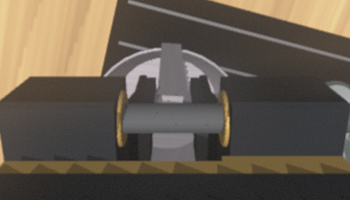

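```bash
cat >> h.py <<'E'
def save(name,v): pickle.dump(v,open(name+".pkl","wb"))
def load(name): return pickle.load(open(name+".pkl","rb"))
def planE(o,e,Rrel,eye,yaw,n,op,pr=True):
    """move so that tool-fixed point e reaches 'eye' and dipper (Rrel: tool->dipper) gets Rz(yaw)"""
    p=np.array(o["tool_pos"]); R=Rt(o["tool_rot"]); G=Ro.from_euler("z",yaw,degrees=True)*Rrel.inv()
    tgt=np.array(eye)-G.apply(e); dv=(R.inv()*G).as_rotvec()/n; dp=(tgt-p)/n; rows=[]
    for i in range(n):
        t=R.inv().apply(dp); rows.append("%g %.4f %.4f %.4f %.1f %.1f %.1f"%(op,*t,*np.degrees(dv))); R=R*Ro.from_rotvec(dv)
    print("dist/row %.1f"%(1000*np.linalg.norm(dp))); print("; ".join(rows))
def eyeS(o,e,Rrel,v):
    """eye in stand frame, dipper rpy rel stand"""
    R=Rt(o["tool_rot"]); w=np.array(o["tool_pos"])+R.apply(e)
    S=Ro.from_euler("z",v[2]); print("eye stand mm",(1000*S.inv().apply(w-[v[0],v[1],0])).round(1),"rpy",(S.inv()*R*Rrel).as_euler("xyz",degrees=True).round(2))
E
python3 - <<'E'
from cell import *; from h import *
o=get_obs(); st(o); v=load("stand")
Rrel=Rt(o["tool_rot"]).inv()*Ro.from_euler("z",105.0,degrees=True)
e=np.array([.0025,0,.0525]); save("gl",(e,Rrel)); eyeS(o,e,Rrel,v)
print(Rt(o["tool_rot"]).inv().apply([0,0,.06]))
import copy; o2=copy.deepcopy(o); o2["tool_pos"]=o["tool_pos"]+np.array([0,0,.06])
planE(o2,e,Rrel,place([-.065,0,.256],*v)[0],np.degrees(v[2]),6,0)
E
```

```text
t 4.17 pos [ 0.4305 -0.0075  0.2   ] rot [179.24   0.85 105.01] F [-1.6 -0.2  5.9] T [ 0.02  0.58 -0.05] w 0.0183
eye stand mm [-232.5  139.9  147.4] rpy [ 0.    0.   10.77]
[-0.00088733  0.00079584 -0.05998816]
dist/row 37.2
0 0.0230 0.0282 -0.0081 0.0 -0.0 1.8; 0 0.0238 0.0275 -0.0081 0.0 -0.0 1.8; 0 0.0247 0.0267 -0.0081 0.0 -0.0 1.8; 0 0.0255 0.0259 -0.0081 0.0 -0.0 1.8; 0 0.0263 0.0251 -0.0081 0.0 -0.0 1.8; 0 0.0271 0.0242 -0.0082 0.0 -0.0 1.8
```

carry_out(increments="0 0 0 -0.020 0 0 0; 0 0 0 -0.040 0 0 0; 0 0.023 0.028 -0.008 0 0 1.8; 0 0.024 0.0275 -0.008 0 0 1.8; 0 0.0247 0.0267 -0.008 0 0 1.8; 0 0.0255 0.026 -0.008 0 0 1.8; 0 0.025 0.025 -0.006 0 0 1.8; 0 0.012 0.012 -0.002 0 0 1; 0 0 0 0 0 0 0")

```text
time_s: 5.3
tool_pos: [0.5466, 0.1558, 0.2959]
tool_rot: [179.7, 0.5, 94.4]
force: [-0.0, 0.2, -1.3]
grip_width: 0.0183
```

```bash
python3 - <<'E'
from cell import *; from h import *
v=load("stand"); e,Rr=load("gl")
for n in ["wrist","scene","top"]:
    p=read_camera(n); save("p_"+n,p); im=p["img"].copy()
    cv2.imwrite(f"pics/{n}5.png",im)
o=get_obs(); st(o);  eyeS(o,e,Rr,v)
p=load("p_scene"); cv2.imwrite("pics/s5.png",cv2.resize(p["img"][110:230,340:460],None,fx=5,fy=5,interpolation=cv2.INTER_CUBIC))
E
```

```text
t 5.45 pos [0.5461 0.1537 0.296 ] rot [179.73   0.61  94.24] F [ 0.5  0.3 -2.2] T [ 0.17 -0.13 -0.05] w 0.0185
eye stand mm [-80.2  12.9 243.5] rpy [ 0.49 -0.24 -0.01]
```

View pics/wrist5.png

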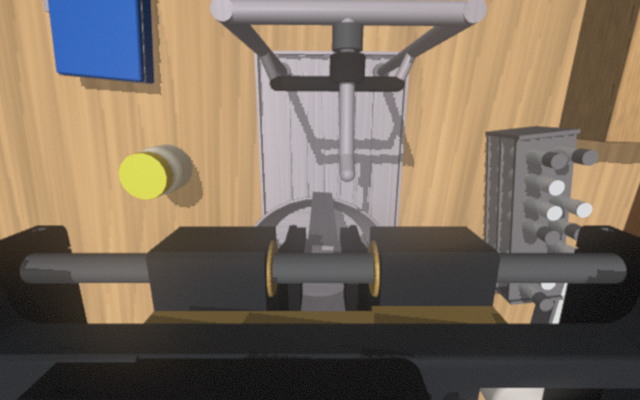

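View pics/s5.png

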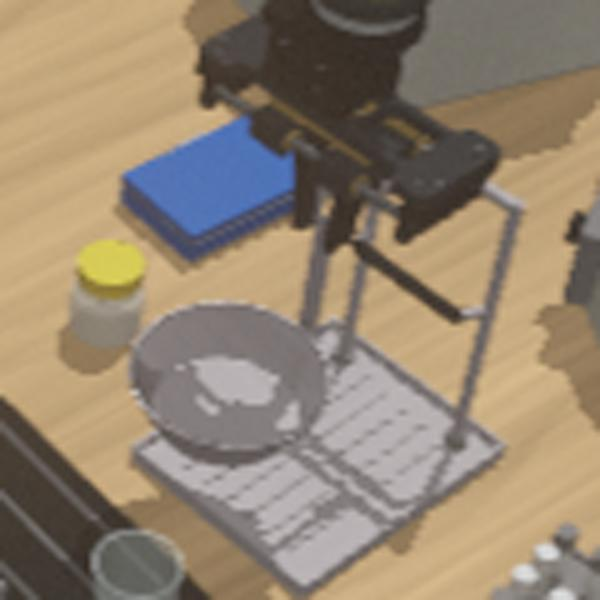

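```bash
python3 - <<'E'
from h import *
p=load("p_wrist"); v=load("stand")
# pose at picture time approx (first cam call) from obs printed at carry_out end
o=dict(tool_pos=[.5466,.1558,.2959],tool_rot=[179.7,.5,94.4])
W=p["world_from_camera"]; R=Rt(o["tool_rot"])
print("cam in tool",R.inv().apply(W[:3,3]-o["tool_pos"]), (R.inv()*Ro.from_matrix(W[:3,:3])).as_euler("xyz",degrees=True))
for z in (0.0,.051,.07): print("tool axis pix",z,proj(p,np.array(o["tool_pos"])+R.apply([0,0,z])))
for uv,z in [((347,178),.252),((347,95),.238)]:
    w=at_z(p,uv,z); print(uv,w, "tool",R.inv().apply(w-o["tool_pos"])*1000,"stand",Ro.from_euler("z",v[2]).inv().apply(w-[v[0],v[1],0])*1000)
im=p["img"].copy()
for k,q in stand_seg(v).items(): cv2.polylines(im,[np.round(proj(p,q)).astype(int)],False,(0,255,0),1)
cv2.imwrite("pics/w6.png",cv2.resize(im[0:300,200:500],None,fx=2,fy=2))
E
```

```text
cam in tool [ 0.06897237 -0.00088204 -0.09239468] [-1.47828843e+01 -2.54969994e-02  8.99256160e+01]
tool axis pix 0.0 [[325.08465898 324.30001501]]
tool axis pix 0.051 [[324.35212106 257.68138677]]
tool axis pix 0.07 [[324.18499483 242.48255559]]
(347, 178) [0.5534014 0.1976376 0.252    ] tool [41.57402323  9.76298961 43.59057683] stand [-38.78697406   2.63587074 252.        ]
(347, 95) [0.55104206 0.23279442 0.238     ] tool [76.92906246 10.03610455 57.2841889 ] stand [ -3.55188178   2.39780677 238.        ]
```

View pics/w6.png

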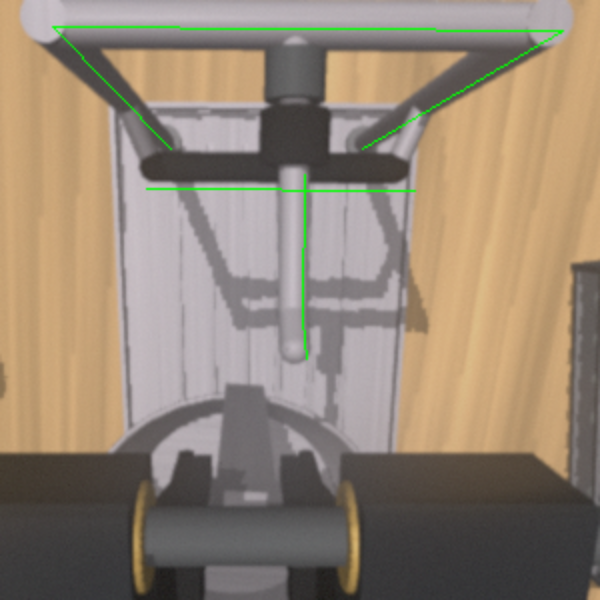

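```bash
python3 - <<'E'
from cell import *; from h import *
v=load("stand"); w=place([0,.0025,0],*v)[0]; v=np.array([w[0],w[1],np.radians(94.1)]); save("stand2",v)
e,Rr=load("gl"); e=np.array([.0025,0,.051]); save("gl",(e,Rr))
o=get_obs(); st(o); eyeS(o,e,Rr,v)
planE(o,e,Rr,place([-.053,0,.252],*v)[0],94.1,3,0)
E
```

```text
t 5.45 pos [0.5461 0.1537 0.296 ] rot [179.73   0.61  94.24] F [ 0.5  0.3 -2.2] T [ 0.17 -0.13 -0.05] w 0.0185
eye stand mm [-80.2  10.2 245. ] rpy [ 0.49 -0.24  0.12]
dist/row 10.0
0 0.0091 0.0033 -0.0024 -0.2 -0.1 0.0; 0 0.0091 0.0033 -0.0024 -0.2 -0.1 0.0; 0 0.0091 0.0033 -0.0024 -0.2 -0.1 0.0
```

carry_out(increments="0 0.0095 0.0036 -0.003 -0.2 -0.1 0; 0 0.0095 0.0036 -0.003 -0.2 -0.1 0; 0 0.0085 0.003 -0.003 -0.2 -0.1 0; 0 0 0 0 0 0 0")

```text
time_s: 5.95
tool_pos: [0.5542, 0.1826, 0.3058]
tool_rot: [179.0, 1.0, 94.1]
force: [-0.2, -0.6, -2.4]
grip_width: 0.0185
```

```bash
cat > look.py <<'E'
import sys
from cell import *; from h import *
v=load("stand2"); e,Rr=load(sys.argv[1]); tag=sys.argv[2]
o=get_obs(); R=Rt(o["tool_rot"])
p=read_camera("wrist"); save("p_wrist",p); im=p["img"].copy()
o2=get_obs(); st(o2); eyeS(o2,e,Rr,v)
print("axis pix",proj(p,np.array(o["tool_pos"])+R.apply([0,0,.06])).round(1))
for k,q in stand_seg(v).items(): cv2.polylines(im,[np.round(proj(p,q)).astype(int)],False,(0,255,0),1)
x0=220;f=3
cv2.imwrite(f"pics/{tag}.png",np.vstack([cv2.resize(p["img"][40:290,x0:x0+200],None,fx=2.3,fy=2.3,interpolation=cv2.INTER_CUBIC)]))
if len(sys.argv)>3:
    s=read_camera("scene"); save("p_scene",s); cv2.imwrite(f"pics/{tag}s.png",cv2.resize(s["img"][110:230,340:460],None,fx=5,fy=5,interpolation=cv2.INTER_CUBIC))
E
python3 look.py gl l1 s
```

```text
t 6.00 pos [0.5542 0.1819 0.3056] rot [179.05   1.04  94.1 ] F [ 0.1  0.2 -2.9] T [ 0.19 -0.03  0.01] w 0.0188
eye stand mm [-52.9  -0.5 254.6] rpy [-0.19  0.2  -0.01]
axis pix [[324.2 250.1]]
```

View pics/l1.png

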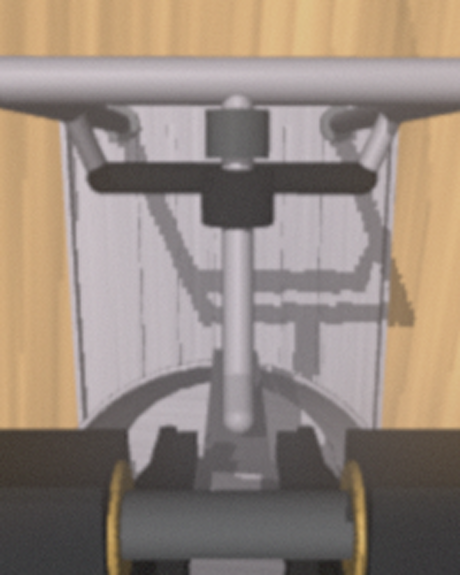

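View pics/l1s.png

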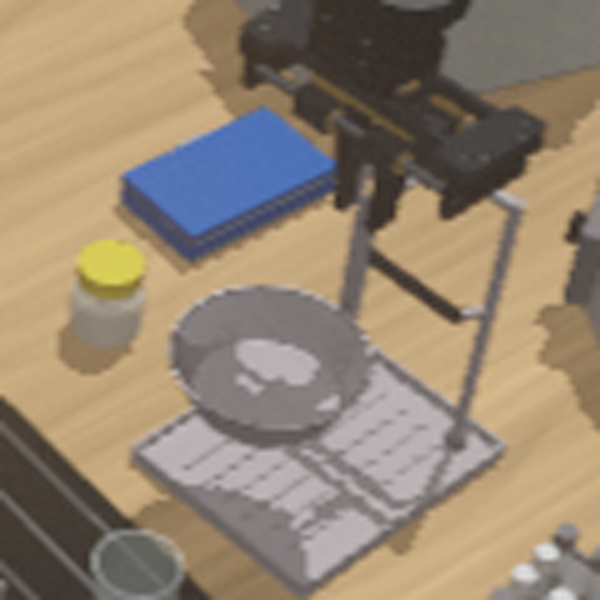

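carry_out(increments="0 0.004 -0.0003 0.001 0 0 0; 0 0.004 -0.0002 0.001 0 0 0; 0 0.003 0 0.001 0 0 0; 0 0.002 0 0.001 0 0 0")

```text
time_s: 6.55
tool_pos: [0.5528, 0.194, 0.3004]
tool_rot: [179.1, 1.1, 94.0]
force: [0.0, 0.4, -2.9]
grip_width: 0.0186
```

```bash
python3 look.py gl l2
```

```text
t 6.60 pos [0.5527 0.1943 0.3003] rot [179.13   1.09  93.99] F [-0.8  0.6 -2.2] T [ 0.2  -0.04  0.05] w 0.0182
eye stand mm [-40.5   0.3 249.3] rpy [-0.11  0.25 -0.12]
axis pix [[324.2 250. ]]
```

View pics/l2.png

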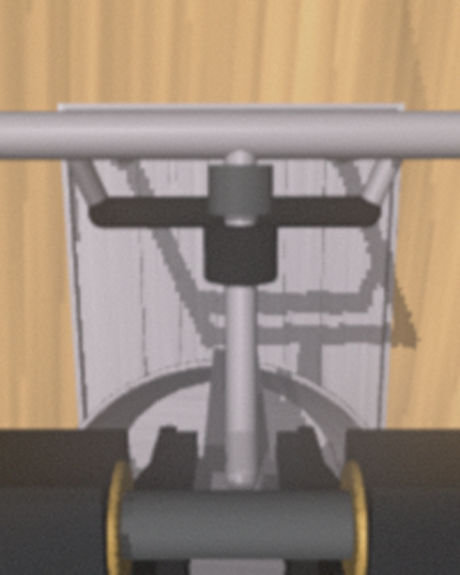

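carry_out(increments="0 0.0018 0 0.0018 0 0 0; 0 0.0018 0 0.002 0 0 0; 0 0.001 0 0.001 0 0 0")

```text
time_s: 6.98
tool_pos: [0.5525, 0.1989, 0.2951]
tool_rot: [179.1, 1.1, 94.0]
force: [0.2, 0.1, -1.8]
grip_width: 0.0181
```

```bash
cat > q.py <<'E'
import sys
from cell import *; from h import *
v=load("stand2"); e,Rr=load(sys.argv[1]); o=get_obs(); st(o); eyeS(o,e,Rr,v)
E
python3 q.py gl
```

```text
t 6.97 pos [0.5525 0.1989 0.2951] rot [179.12   1.1   93.97] F [ 0.2  0.1 -1.8] T [ 0.14 -0.14 -0.02] w 0.0181
eye stand mm [-3.60e+01  1.00e-01  2.44e+02] rpy [-0.12  0.25 -0.14]
```

carry_out(increments="0 0.002 0 0.0015 0 0 0; 0 0.002 0 0.0015 0 0 0; 0 0.003 0 0.0006 0 0 0; 0 0.003 0 0.0006 0 0 0")

```text
time_s: 7.48
tool_pos: [0.5519, 0.2092, 0.2903]
tool_rot: [179.1, 1.1, 93.9]
force: [0.2, -1.1, -1.7]
grip_width: 0.0183
```

```bash
python3 look.py gl l3 s
```

```text
t 7.53 pos [0.5517 0.2097 0.2902] rot [179.14   1.08  93.98] F [-1.5  0.4 -1.9] T [ 0.25 -0.08 -0.05] w 0.0183
eye stand mm [-2.510e+01  1.000e-01  2.392e+02] rpy [-0.1   0.23 -0.13]
axis pix [[324.3 250.1]]
```

View pics/l3.png

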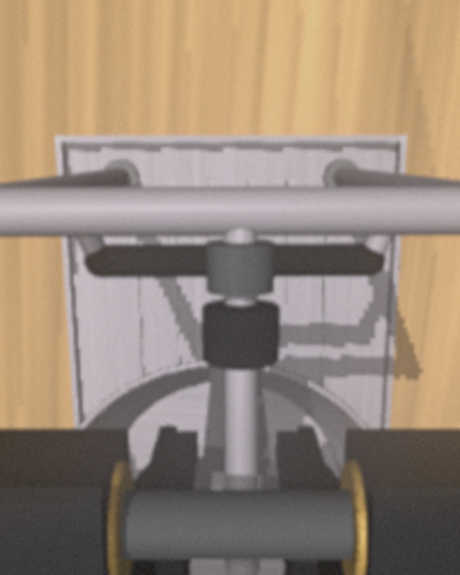

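View pics/l3s.png

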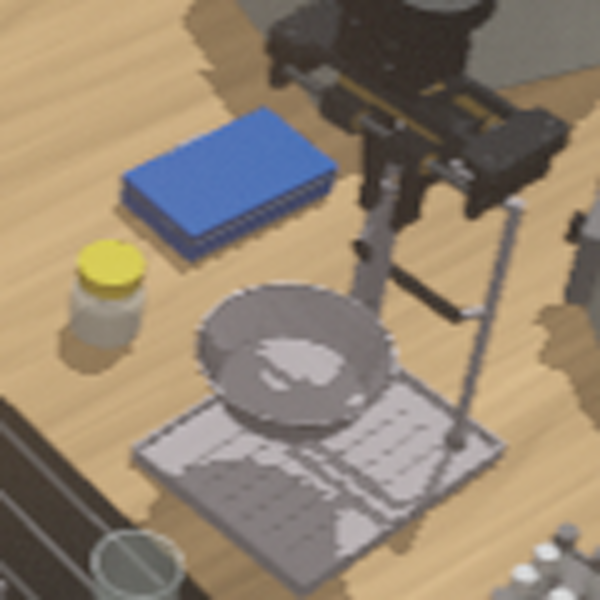

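```bash
python3 - <<'E'
from h import *
p=load("p_wrist"); v=load("stand2")
for z in (.237,.245):
    for r in (197,200): print(z,r,1000*Ro.from_euler("z",v[2]).inv().apply(at_z(p,(324,r),z)-[v[0],v[1],0]))
E
```

```text
0.237 197 [2.40866520e+00 6.22967173e-02 2.37000000e+02]
0.237 200 [9.23926727e-01 6.18477878e-02 2.37000000e+02]
0.245 197 [4.69974320e+00 2.20187517e-01 2.45000000e+02]
0.245 200 [3.29730751e+00 2.19763473e-01 2.45000000e+02]
```

carry_out(increments="0 0.003 0 0.0008 0 0 0; 0 0.003 0 0.0010 0 0 0; 0 0.001 0 0.001 0 0 0; 0 0.001 0 0.001 0 0 0")

```text
time_s: 8.07
tool_pos: [0.5513, 0.2179, 0.2862]
tool_rot: [179.1, 1.1, 94.0]
force: [-0.9, -0.6, -2.9]
grip_width: 0.0186
```

```bash
python3 q.py gl
```

```text
t 8.07 pos [0.5513 0.2179 0.2862] rot [179.12   1.09  93.98] F [-0.9 -0.6 -2.9] T [ 0.21 -0.04 -0.  ] w 0.0186
eye stand mm [-1.690e+01 -1.000e-01  2.351e+02] rpy [-0.12  0.24 -0.13]
```

carry_out(increments="0 0.003 0 0.0009 0 0 0; 0 0.003 0 0.0009 0 0 0; 0 0.0015 0 0.0005 0 0 0; 0 0.001 0 0.0003 0 0 0")

```text
time_s: 8.57
tool_pos: [0.5507, 0.227, 0.2831]
tool_rot: [179.1, 1.1, 94.0]
force: [0.5, 0.0, -1.9]
grip_width: 0.0183
```

```bash
python3 q.py gl
```

```text
t 8.57 pos [0.5507 0.227  0.2831] rot [179.13   1.09  93.98] F [ 0.5  0.  -1.9] T [ 0.18 -0.05 -0.01] w 0.0183
eye stand mm [-7.800e+00 -1.000e-01  2.321e+02] rpy [-0.11  0.24 -0.13]
```

carry_out(increments="0 0.001 0 0.0003 0 0 0; 0 0.001 0 0.0002 0 0 0; 0 0.001 0 0.0003 0 0 0")

```text
time_s: 8.95
tool_pos: [0.5506, 0.23, 0.2823]
tool_rot: [179.1, 1.1, 94.0]
force: [0.1, 0.4, -2.9]
grip_width: 0.0186
```

```bash
python3 q.py gl
```

```text
t 8.95 pos [0.5506 0.23   0.2823] rot [179.12   1.1   93.97] F [ 0.1  0.4 -2.9] T [ 0.19 -0.05  0.03] w 0.0186
eye stand mm [ -4.8  -0.3 231.2] rpy [-0.12  0.25 -0.14]
```

carry_out(increments="0 0.001 0 0.0002 0 0 0; 0 0.001 0 0.0002 0 0 0; 0 0.0006 0 0.0001 0 0 0")

```text
time_s: 9.32
tool_pos: [0.5504, 0.2327, 0.2816]
tool_rot: [179.1, 1.1, 94.0]
force: [0.1, 0.5, -1.8]
grip_width: 0.0182
```

```bash
python3 q.py gl
```

```text
t 9.32 pos [0.5504 0.2327 0.2816] rot [179.12   1.1   93.97] F [ 0.1  0.5 -1.8] T [ 0.13 -0.11 -0.05] w 0.0182
eye stand mm [ -2.1  -0.3 230.6] rpy [-0.12  0.25 -0.14]
```

carry_out(increments="0 0.0007 0 0.0001 0 0 0; 0 0.0007 0 0.0001 0 0 0")

```text
time_s: 9.57
tool_pos: [0.5503, 0.2342, 0.2814]
tool_rot: [179.1, 1.1, 94.0]
force: [-0.6, 0.2, -2.2]
grip_width: 0.0183
```

```bash
python3 q.py gl
```

```text
t 9.57 pos [0.5503 0.2342 0.2814] rot [179.12   1.1   93.96] F [-0.6  0.2 -2.2] T [ 0.15 -0.09  0.03] w 0.0183
eye stand mm [ -0.6  -0.3 230.4] rpy [-0.12  0.25 -0.15]
```

carry_out(increments="0 0.0007 0 0.0001 0 0 0; 0 0.0006 0 0.0001 0 0 0")

```text
time_s: 9.82
tool_pos: [0.5503, 0.2356, 0.2812]
tool_rot: [179.1, 1.1, 94.0]
force: [-0.5, -0.2, -1.0]
grip_width: 0.0185
```

```bash
python3 look.py gl l4 s
```

```text
t 9.88 pos [0.5502 0.2356 0.2812] rot [179.12   1.1   93.97] F [-0.7  0.2 -2. ] T [ 0.1  -0.07 -0.04] w 0.0184
eye stand mm [  0.8  -0.3 230.2] rpy [-0.12  0.26 -0.15]
axis pix [[324.2 250.1]]
```

View pics/l4.png

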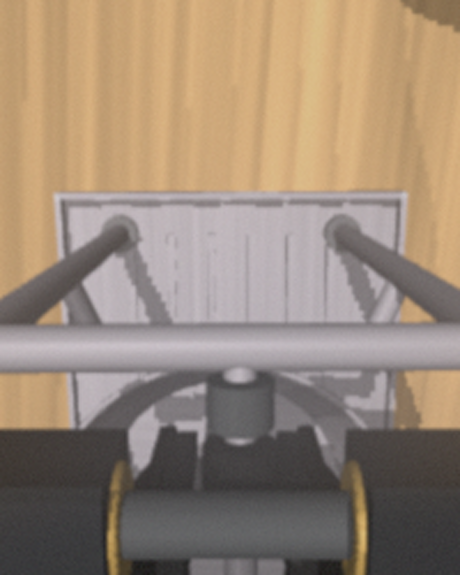

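View pics/l4s.png

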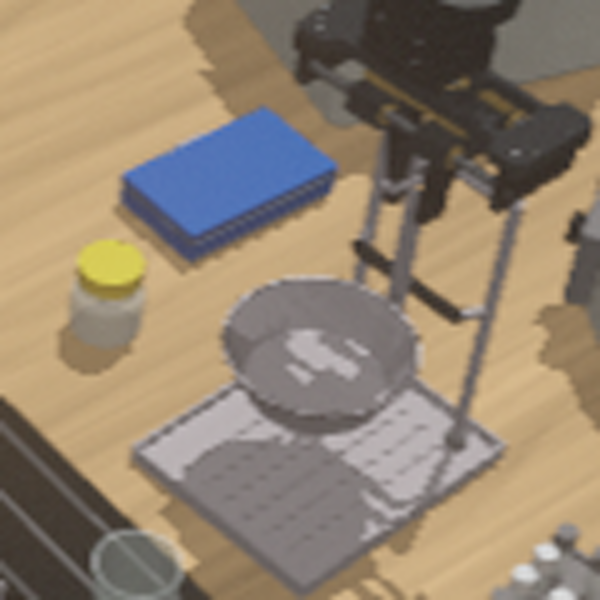

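carry_out(increments="0 0.0006 0 0.0001 0 0 0; 0 0.0006 0 0.0001 0 0 0")

```text
time_s: 10.18
tool_pos: [0.5503, 0.2358, 0.281]
tool_rot: [179.1, 1.2, 93.9]
force: [-0.9, -1.3, -1.1]
grip_width: 0.0185
```

```bash
python3 q.py gl
```

```text
t 10.18 pos [0.5503 0.2358 0.281 ] rot [179.14   1.2   93.92] F [-0.9 -1.3 -1.1] T [-0.22  0.02  0.  ] w 0.0185
eye stand mm [  0.9  -0.4 230. ] rpy [-0.1   0.35 -0.2 ]
```

carry_out(increments="0 0.0008 0 0 0 0 0; 0 0.0008 0 0 0 0 0")

```text
time_s: 10.42
tool_pos: [0.5504, 0.236, 0.281]
tool_rot: [179.2, 1.3, 93.8]
force: [-0.5, -3.2, -1.1]
grip_width: 0.0185
```

```bash
python3 - <<'E'
from cell import *; from h import *
for i in range(3): st(get_obs()); read_camera("wrist")
E
python3 q.py gl
```

```text
t 10.43 pos [0.5504 0.236  0.281 ] rot [179.17   1.34  93.84] F [-0.5 -3.2 -1.1] T [-0.6   0.16  0.02] w 0.0185
t 10.47 pos [0.5504 0.236  0.281 ] rot [179.17   1.35  93.84] F [-0.8 -3.9 -0.4] T [-0.59  0.11  0.02] w 0.0186
t 10.53 pos [0.5504 0.236  0.281 ] rot [179.17   1.34  93.85] F [-1.2 -3.5 -0.1] T [-0.67  0.12  0.03] w 0.0185
t 10.57 pos [0.5504 0.2361 0.2809] rot [179.17   1.33  93.85] F [-0.6 -3.8  0. ] T [-0.75  0.16  0.05] w 0.0188
eye stand mm [  1.1  -0.4 229.9] rpy [-0.07  0.49 -0.26]
```

```bash
python3 - <<'E'
from cell import *
from h import *
v=load("stand2")
S=Ro.from_euler("z",v[2]).inv()
import cv2
im=cv2.imread("pics/l3.png"); 
g=cv2.cvtColor(im,cv2.COLOR_BGR2GRAY)
# l3 pic pose ; load from saved p? overwritten by l4, so redo with current pic and l3 camera pose reconstruct
p4=load("p_wrist")
# camera pose in tool from p4 + tool pose
o4=dict(pos=[.5503,.2356,.2812],rot=[179.12,1.1,93.97]); o3=dict(pos=[.5519,.2092,.2903],rot=[179.14,1.08,93.95])
W4=p4["world_from_camera"]; R4=Rt(o4["rot"]);R3=Rt(o3["rot"])
t=R4.inv().apply(W4[:3,3]-o4["pos"]); Rc=R4.inv()*Ro.from_matrix(W4[:3,:3])
p3=dict(p4); W=np.eye(4); W[:3,:3]=(R3*Rc).as_matrix(); W[:3,3]=np.array(o3["pos"])+R3.apply(t); p3["world_from_camera"]=W
def X(p,c,r,z): return (1000*S.apply(at_z(p,(c/2.3+220,r/2.3+40),z)-[v[0],v[1],0])).round(1)
for c in (120,340):
    col=g[235:300,c].astype(int); print(c,list(zip(range(235,300,3),col[::3])))
print("rest front if row 275, z .132:",X(p3,120,275,.132),X(p3,340,275,.132), X(p3,120,275,.137))
print("ring",[X(p3,240,368,z) for z in (.232,.240)])
for c in (240,): print(list(zip(range(340,385,3),g[340:385:3,c].astype(int))))
E
```

```text
120 [(235, np.int64(126)), (238, np.int64(177)), (241, np.int64(185)), (244, np.int64(132)), (247, np.int64(74)), (250, np.int64(66)), (253, np.int64(67)), (256, np.int64(71)), (259, np.int64(68)), (262, np.int64(71)), (265, np.int64(68)), (268, np.int64(68)), (271, np.int64(64)), (274, np.int64(73)), (277, np.int64(140)), (280, np.int64(183)), (283, np.int64(185)), (286, np.int64(185)), (289, np.int64(183)), (292, np.int64(184)), (295, np.int64(186)), (298, np.int64(185))]
340 [(235, np.int64(140)), (238, np.int64(177)), (241, np.int64(167)), (244, np.int64(108)), (247, np.int64(67)), (250, np.int64(67)), (253, np.int64(68)), (256, np.int64(69)), (259, np.int64(67)), (262, np.int64(69)), (265, np.int64(69)), (268, np.int64(66)), (271, np.int64(65)), (274, np.int64(86)), (277, np.int64(162)), (280, np.int64(183)), (283, np.int64(181)), (286, np.int64(181)), (289, np.int64(182)), (292, np.int64(182)), (295, np.int64(180)), (298, np.int64(182))]
rest front if row 275, z .132: [  3.4  39.1 132. ] [  3.1 -36.7 132. ] [  4.2  38.4 137. ]
ring [array([-6.00e-01, -1.00e-01,  2.32e+02]), array([  1.8,   0. , 240. ])]
[(340, np.int64(64)), (343, np.int64(64)), (346, np.int64(65)), (349, np.int64(65)), (352, np.int64(68)), (355, np.int64(64)), (358, np.int64(64)), (361, np.int64(67)), (364, np.int64(64)), (367, np.int64(75)), (370, np.int64(136)), (373, np.int64(182)), (376, np.int64(185)), (379, np.int64(187)), (382, np.int64(183))]
```

carry_out(increments="0 -0.001 0.001 0 0 0 0; 0 -0.001 0.001 0 0 0 0; 0 -0.0005 0.001 0 0 0 0; 0 0 0.0008 0 0 0 0")

```text
time_s: 11.08
tool_pos: [0.5531, 0.2357, 0.2808]
tool_rot: [179.3, 1.2, 94.0]
force: [-3.0, -2.3, 0.0]
grip_width: 0.0186
```

```bash
python3 q.py gl
```

```text
t 11.07 pos [0.5531 0.2357 0.2808] rot [179.31   1.17  93.98] F [-3.  -2.3  0. ] T [-0.36  0.76  0.04] w 0.0186
eye stand mm [  0.7  -3.  229.7] rpy [ 0.07  0.33 -0.13]
```

carry_out(increments="0 0.0005 -0.0015 0 0 0 0; 0 0.001 -0.0012 0 0 0 0; 0 0.001 0 0 0 0 0; 0 0.001 0 0 0 0 0; 0 0.001 0 0 0 0 0")

```text
time_s: 11.7
tool_pos: [0.552, 0.2362, 0.2807]
tool_rot: [179.2, 1.5, 93.7]
force: [-0.3, -6.0, 0.3]
grip_width: 0.0186
```

```bash
python3 q.py gl
```

```text
t 11.70 pos [0.552  0.2362 0.2807] rot [179.18   1.51  93.75] F [-0.3 -6.   0.3] T [-0.97  0.09  0.05] w 0.0186
eye stand mm [  0.9  -2.1 229.6] rpy [-0.06  0.66 -0.37]
```

carry_out(increments="0 0.0009 -0.0006 0 0 0 0; 0 0.0009 -0.0006 0 0 0 0; 0 0.0009 0 0 0 0 0; 0 0.0009 0 0 0 0 0; 0 0.0009 0 0 0 0 0; 0 0.0009 0 0 0 0 0")

```text
time_s: 12.45
tool_pos: [0.552, 0.2365, 0.2807]
tool_rot: [179.2, 2.0, 93.5]
force: [-0.4, -5.5, -0.6]
grip_width: 0.0182
```

```bash
python3 look.py gl l5 s
```

```text
t 12.50 pos [0.552  0.2366 0.2807] rot [179.18   1.99  93.45] F [-0.2 -6.2 -0.7] T [-0.99 -0.02  0.01] w 0.0183
eye stand mm [  0.9  -2.1 229.6] rpy [-0.06  1.14 -0.66]
axis pix [[324.2 250. ]]
```

View pics/l5s.png

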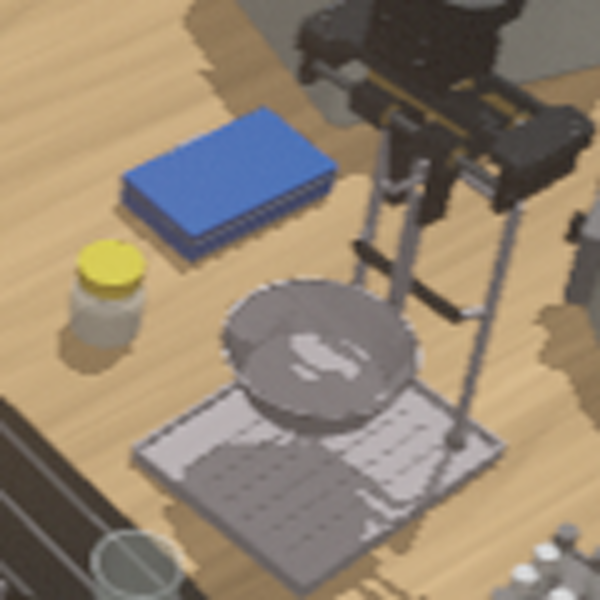

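carry_out(increments="0 -0.0003 0 0 0 0.6 -0.3; 0 -0.0003 0 0 0 0.6 -0.3; 0 0.0002 0 0 0 0 0")

```text
time_s: 12.92
tool_pos: [0.5521, 0.2356, 0.2806]
tool_rot: [179.2, 0.8, 94.1]
force: [-0.4, -4.0, -0.2]
grip_width: 0.0183
```

```bash
python3 q.py gl
```

```text
t 12.93 pos [0.5521 0.2356 0.2806] rot [179.21   0.79  94.07] F [-0.4 -4.  -0.2] T [-0.73 -0.05  0.01] w 0.0183
eye stand mm [  1.   -2.1 229.6] rpy [-0.03 -0.06 -0.05]
```

carry_out(increments="0.3 0 0 0 0 0 0; 0.5 0 0 0 0 0 0; 0.5 0 0 0 0 0 0; 0.5 0 0 0 0 0 0")

```text
time_s: 13.42
tool_pos: [0.5514, 0.2405, 0.2822]
tool_rot: [179.0, 0.4, 94.3]
force: [-0.5, 0.6, -0.5]
grip_width: 0.0422
```

```bash
python3 look.py gl l6 s
```

```text
t 13.47 pos [0.5514 0.2405 0.2822] rot [179.04   0.39  94.31] F [-0.3 -0.3  1.1] T [-0.02 -0.06  0.01] w 0.0426
eye stand mm [  6.2  -1.9 231.2] rpy [-0.2  -0.45  0.2 ]
axis pix [[324.2 250. ]]
```

View pics/l6s.png

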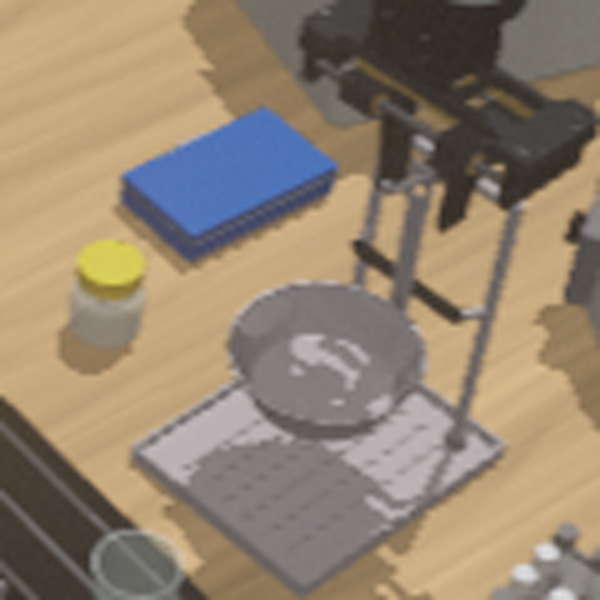

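View pics/l6.png

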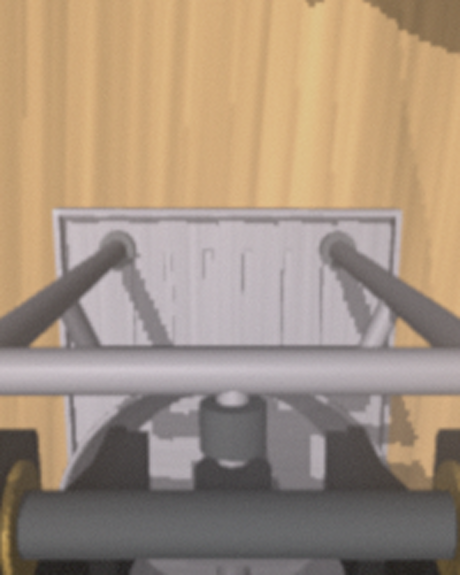

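```bash
python3 - <<'E'
from cell import *; from h import *
o=get_obs(); o=dict(o); o["tool_pos"]=np.array(o["tool_pos"])+[0,0,.08]
plan(o,[.453,-.268,.27],93,9,1)
E
```

```text
dist/row 58.4 mm
1 -0.0554 -0.0153 0.0104 0.1 0.0 0.1; 1 -0.0555 -0.0152 0.0104 0.1 0.0 0.1; 1 -0.0555 -0.0150 0.0103 0.1 0.0 0.1; 1 -0.0556 -0.0148 0.0103 0.1 0.0 0.1; 1 -0.0556 -0.0147 0.0103 0.1 0.0 0.1; 1 -0.0556 -0.0145 0.0103 0.1 0.0 0.1; 1 -0.0557 -0.0144 0.0103 0.1 0.0 0.1; 1 -0.0557 -0.0142 0.0103 0.1 0.0 0.1; 1 -0.0558 -0.0140 0.0103 0.1 0.0 0.1
```

carry_out(increments="0.5 0 0 -0.030 0 0 0; 0.6 0 0 -0.050 0 0 0; 1 -0.055 -0.015 0.005 0 0 0.1; 1 -0.0555 -0.015 0.010 0.1 0 0.1; 1 -0.0555 -0.015 0.010 0.1 0 0.1; 1 -0.0555 -0.015 0.010 0.1 0 0.1; 1 -0.0555 -0.0147 0.010 0.1 0 0.1; 1 -0.0555 -0.0145 0.010 0.1 0 0.1; 1 -0.0555 -0.0144 0.010 0.1 0 0.1; 1 -0.050 -0.014 0.010 0.1 0 0.1; 1 -0.040 -0.010 0.010 0.1 0 0.1; 1 -0.020 -0.006 0.005 0 0 0.1; 1 0 0 0 0 0 0")

```text
time_s: 15.15
tool_pos: [0.4513, -0.2774, 0.2742]
tool_rot: [179.4, 0.3, 93.6]
force: [0.1, 0.5, 0.2]
grip_width: 0.087
```

```bash
cat > near.py <<'E'
import sys
from cell import *; from h import *
n=sys.argv[1]; fit=load("fit")
o=get_obs(); st(o); p=read_camera("wrist"); save("p_wrist",p)
f=4;x0,y0=230,120
im=cv2.resize(p["img"][y0:y0+150,x0:x0+190],None,fx=f,fy=f,interpolation=cv2.INTER_CUBIC)
for q in parts(n)[2]:
    uv=(proj(p,place(q,*fit[n]))+.5-[x0,y0])*f; cv2.polylines(im,[cv2.convexHull(uv.astype(np.float32)).astype(int)],True,(0,255,0),1)
cv2.imwrite(f"pics/{sys.argv[2]}.png",im)
b=SP[n][5]/1000-.0015; e=SP[n][4]/1000-.017; E=place([b,0,e],*fit[n])[0]; print("eye",E,"in tool",Rt(o["tool_rot"]).inv().apply(E-o["tool_pos"])*1000)
o=get_obs(); st(o)
E
python3 near.py medium m1
```

```text
t 15.15 pos [ 0.4513 -0.2774  0.2742] rot [179.44   0.34  93.62] F [0.1 0.5 0.2] T [ 0.02 -0.08 -0.01] w 0.0870
eye [ 0.45283688 -0.25837638  0.14      ] in tool [ 19.67792109   1.42287066 134.15404179]
t 15.20 pos [ 0.452  -0.2762  0.2746] rot [179.41   0.34  93.74] F [ 0.5  1.2 -0.8] T [ 0.07 -0.12  0.01] w 0.0867
```

View pics/m1.png

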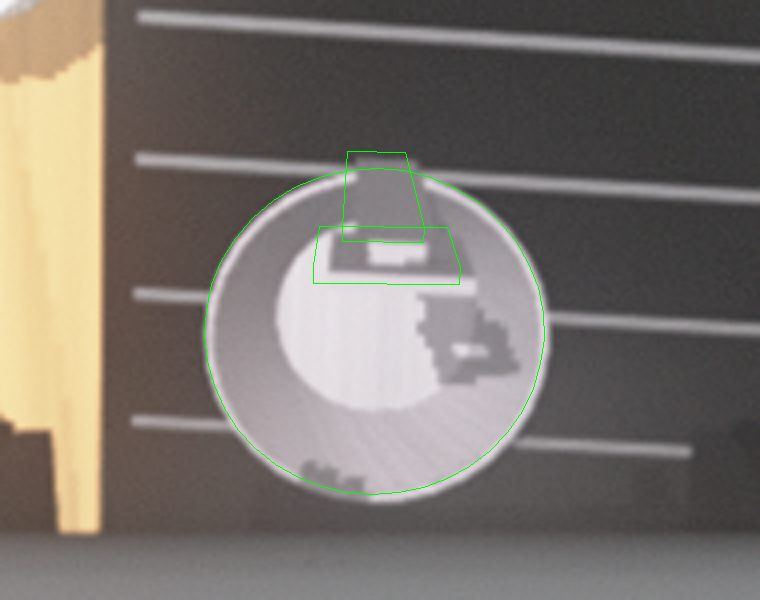

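```bash
python3 - <<'E'
from cell import *; from h import *
o=get_obs(); plan(o,[.4538,-.2557,.192],91.3,4,1)
E
```

```text
dist/row 21.3 mm
1 0.0052 0.0006 0.0206 0.2 0.1 0.6; 1 0.0052 0.0006 0.0206 0.2 0.1 0.6; 1 0.0051 0.0006 0.0206 0.2 0.1 0.6; 1 0.0051 0.0006 0.0207 0.2 0.1 0.6
```

carry_out(increments="1 0.010 0.001 0.020 0.2 0.1 0.8; 1 0.008 0.001 0.025 0.2 0.1 0.8; 1 0.003 0.0005 0.025 0.2 0.1 0.8; 1 0 0 0.012 0 0 0; 1 0 0 0.001 0 0 0")

```text
time_s: 15.82
tool_pos: [0.4573, -0.2425, 0.1878]
tool_rot: [179.9, -0.1, 92.1]
force: [-0.3, 0.2, 0.6]
grip_width: 0.0868
```

```bash
python3 near.py medium m2
```

```text
t 15.82 pos [ 0.4573 -0.2425  0.1878] rot [ 1.7993e+02 -1.1000e-01  9.2080e+01] F [-0.3  0.2  0.6] T [ 0.01 -0.1  -0.  ] w 0.0868
eye [ 0.45283688 -0.25837638  0.14      ] in tool [-15.75812459  -5.10441236  47.72975854]
t 15.88 pos [ 0.4575 -0.2426  0.1882] rot [ 1.7989e+02 -9.0000e-02  9.2070e+01] F [0.4 0.8 0.3] T [ 0.03 -0.1   0.06] w 0.0869
```

View pics/m2.png

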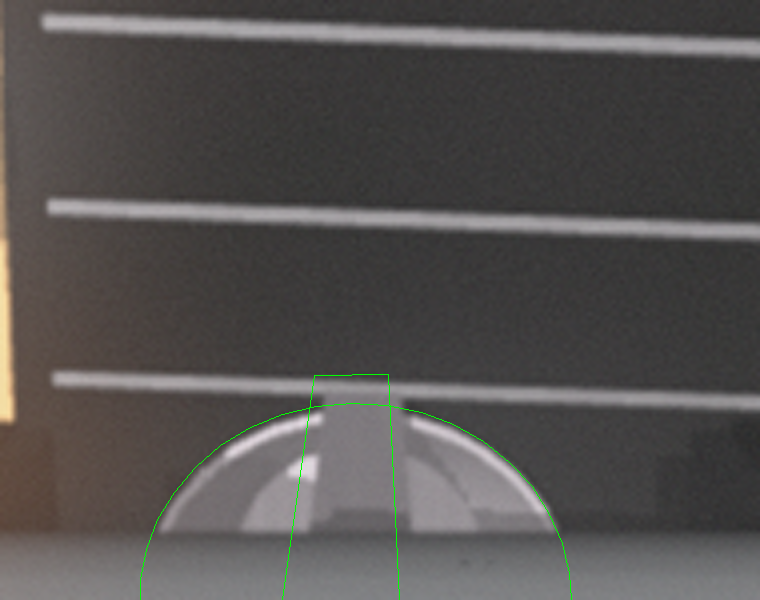

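carry_out(increments="1 -0.007 -0.0018 -0.002 0 0 0.3; 1 -0.0055 -0.0014 -0.002 0 0 0.3; 0.6 0 0 0 0 0 0; 0.4 0 0 0 0 0 0")

```text
time_s: 16.38
tool_pos: [0.4557, -0.2576, 0.1951]
tool_rot: [179.7, 0.1, 91.3]
force: [1.0, 0.2, -0.0]
grip_width: 0.0743
```

```bash
python3 near.py medium m3
```

```text
t 16.38 pos [ 0.4557 -0.2576  0.1951] rot [1.7968e+02 9.0000e-02 9.1330e+01] F [ 1.   0.2 -0. ] T [-0.05 -0.07 -0.01] w 0.0743
eye [ 0.45283688 -0.25837638  0.14      ] in tool [-0.5924425  -3.15898996 55.06529163]
t 16.43 pos [ 0.4557 -0.2577  0.1951] rot [1.7968e+02 9.0000e-02 9.1330e+01] F [ 0.3  0.1 -0.6] T [-0.01 -0.06  0.03] w 0.0706
```

View pics/m3.png

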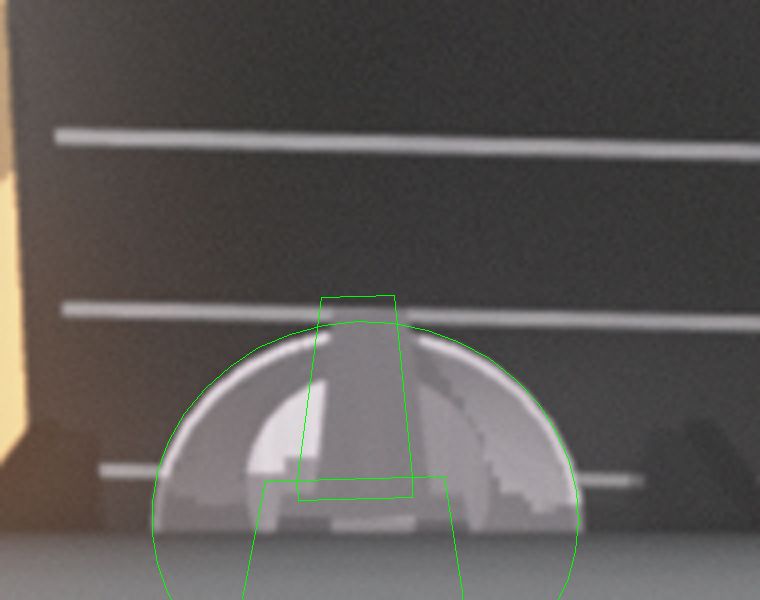

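carry_out(increments="0 0.0008 -0.0006 0.0018 0 0 0; 0 0.0006 -0.0003 0.0014 0 0 0; 0 0 0 0.0007 0 0 0; 0 0 0 0.0005 0 0 0; 0 0 0 0.0004 0 0 0; 0 0 0 0.0003 0 0 0; 0 0 0 0.0003 0 0 0; 0 0 0 0.0002 0 0 0")

```text
time_s: 17.42
tool_pos: [0.4552, -0.2555, 0.1897]
tool_rot: [179.7, 0.1, 91.4]
force: [-0.5, 0.3, 2.6]
grip_width: 0.0237
```

```bash
python3 - <<'E'
from cell import *; from h import *
st(get_obs())
E
```

```text
t 17.43 pos [ 0.4552 -0.2555  0.1897] rot [1.7966e+02 9.0000e-02 9.1400e+01] F [-0.5  0.3  2.6] T [0.12 0.14 0.  ] w 0.0237
```

```bash
python3 - <<'E'
from cell import *; from h import *
v=load("stand2"); w=place([.0023,0,0],*v)[0]; v=np.array([w[0],w[1],v[2]]); save("stand2",v); print(v)
o=get_obs(); Rr=Rt(o["tool_rot"]).inv()*Ro.from_euler("z",91.4,degrees=True)
e=np.array([0,0,.0487]); save("gm",(e,Rr)); eyeS(o,e,Rr,v)
o2=dict(o); o2["tool_pos"]=o["tool_pos"]+np.array([0,0,.08])
planE(o2,e,Rr,place([-.065,0,.285],*v)[0],94.1,9,0)
E
```

```text
[0.55051393 0.23862322 1.64235483]
eye stand mm [-486.2  130.2  141. ] rpy [ 0.   0.  -2.7]
dist/row 49.5
0 0.0474 0.0123 -0.0071 -0.0 0.0 -0.3; 0 0.0474 0.0125 -0.0071 -0.0 0.0 -0.3; 0 0.0473 0.0128 -0.0071 -0.0 0.0 -0.3; 0 0.0472 0.0130 -0.0071 -0.0 0.0 -0.3; 0 0.0471 0.0133 -0.0071 -0.0 0.0 -0.3; 0 0.0471 0.0135 -0.0071 -0.0 0.0 -0.3; 0 0.0470 0.0138 -0.0071 -0.0 0.0 -0.3; 0 0.0469 0.0140 -0.0071 -0.0 0.0 -0.3; 0 0.0469 0.0143 -0.0071 -0.0 0.0 -0.3
```

carry_out(increments="0 0 0 -0.020 0 0 0; 0 0 0 -0.055 0 0 0; 0 0.045 0.012 -0.007 0 0 -0.3; 0 0.0474 0.0125 -0.007 0 0 -0.3; 0 0.0473 0.0128 -0.007 0 0 -0.3; 0 0.0472 0.013 -0.007 0 0 -0.3; 0 0.0471 0.0133 -0.007 0 0 -0.3; 0 0.0471 0.0135 -0.007 0 0 -0.3; 0 0.045 0.0138 -0.007 0 0 -0.3; 0 0.035 0.012 -0.006 0 0 -0.3; 0 0.020 0.007 -0.004 0 0 -0.3; 0 0.007 0.002 -0.002 0 0 0; 0 0 0 0 0 0 0")

```text
time_s: 19.05
tool_pos: [0.5495, 0.146, 0.3223]
tool_rot: [-179.8, -0.2, 93.8]
force: [-0.8, -0.7, -1.5]
grip_width: 0.0236
```

```bash
python3 look.py gm m4 s
```

```text
t 19.10 pos [0.5495 0.1454 0.3222] rot [-1.7983e+02 -1.4000e-01  9.3700e+01] F [-0.4  0.3 -1.8] T [ 0.11 -0.15 -0.04] w 0.0235
eye stand mm [-92.8   7.8 273.5] rpy [ 0.52 -0.22 -0.4 ]
axis pix [[324.3 250. ]]
```

View pics/m4s.png

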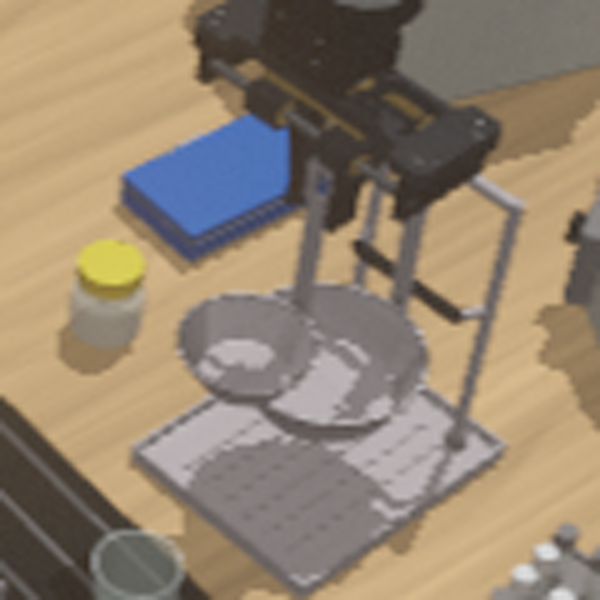

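View pics/m4.png

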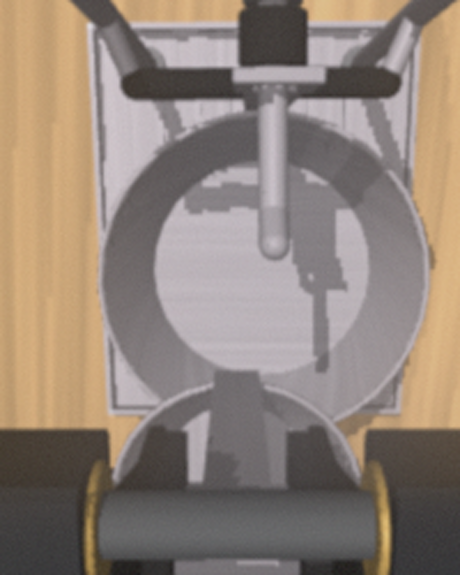

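```bash
python3 - <<'E'
from cell import *; from h import *
v=load("stand2"); e,Rr=load("gm"); o=get_obs()
planE(o,e,Rr,place([-.050,0,.276],*v)[0],94.1,4,0)
E
```

```text
dist/row 11.0
0 0.0109 0.0017 -0.0006 -0.1 -0.1 -0.1; 0 0.0109 0.0018 -0.0006 -0.1 -0.1 -0.1; 0 0.0109 0.0018 -0.0006 -0.1 -0.1 -0.1; 0 0.0109 0.0018 -0.0006 -0.1 -0.1 -0.1
```

carry_out(increments="0 0.0109 0.0018 -0.001 -0.1 -0.1 -0.1; 0 0.0109 0.0018 -0.001 -0.1 -0.1 -0.1; 0 0.0105 0.0018 -0.001 -0.1 -0.1 -0.1; 0 0.006 0.0013 0 -0.1 0 -0.1; 0 0.001 0 0 0 0 0")

```text
time_s: 19.77
tool_pos: [0.5541, 0.1854, 0.3252]
tool_rot: [179.7, 0.3, 93.9]
force: [-0.2, 0.1, -2.2]
grip_width: 0.024
```

```bash
python3 look.py gm m5
```

```text
t 19.82 pos [0.554  0.1853 0.3252] rot [179.74   0.26  93.89] F [-0.4  0.8 -2.1] T [ 0.08 -0.13  0.01] w 0.0237
eye stand mm [-5.370e+01  1.000e-01  2.766e+02] rpy [ 0.08  0.17 -0.2 ]
axis pix [[324.2 250. ]]
```

View pics/m5.png

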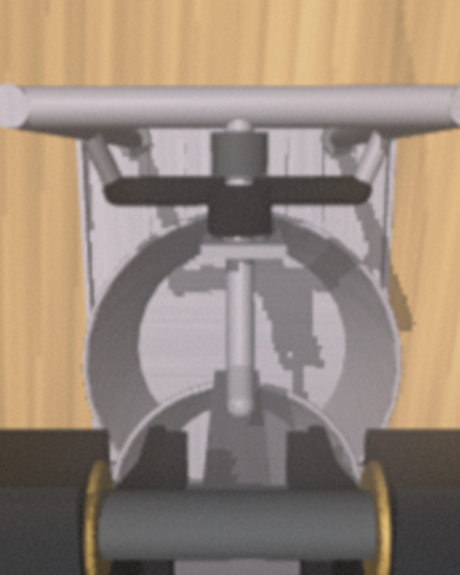

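carry_out(increments="0 0.005 0 0.002 0 0 0; 0 0.0015 0 0.008 0 0 0; 0 0 0 0.009 0 0 0; 0 0 0 0.004 0 0 0; 0 0 0 0.001 0 0 0")

```text
time_s: 20.45
tool_pos: [0.5536, 0.1907, 0.2987]
tool_rot: [179.8, 0.3, 93.8]
force: [0.4, 0.5, -1.1]
grip_width: 0.0235
```

```bash
python3 look.py gm m6 s
```

```text
t 20.50 pos [0.5536 0.1907 0.2987] rot [179.82   0.32  93.8 ] F [-0.1 -0.3 -1.8] T [ 0.08 -0.13 -0.02] w 0.0236
eye stand mm [-4.83e+01  2.00e-01  2.50e+02] rpy [ 0.16  0.23 -0.3 ]
axis pix [[324.3 250.1]]
```

View pics/m6s.png

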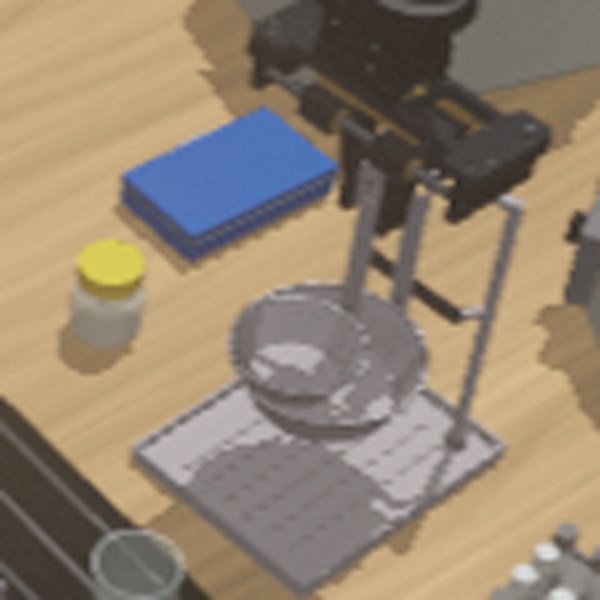

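View pics/m6.png

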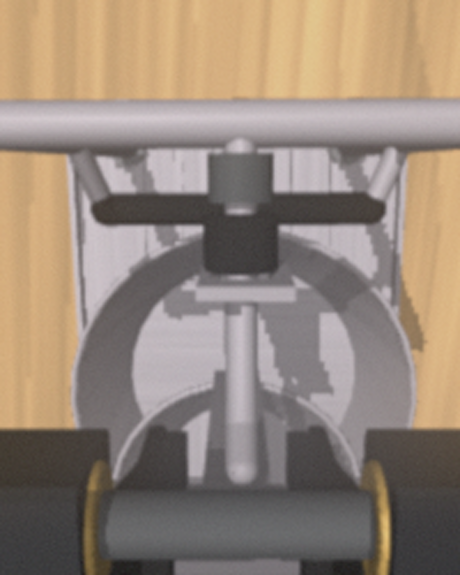

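carry_out(increments="0 0.0032 0.0002 0 0 0 0; 0 0.0025 0 0.0004 0 0 0; 0 0.0018 0 0.0018 0 0 0; 0 0.0018 0 0.002 0 0 0; 0 0.001 0 0.0012 0 0 0")

```text
time_s: 21.18
tool_pos: [0.5536, 0.2021, 0.2941]
tool_rot: [179.7, 0.3, 93.8]
force: [0.2, 0.1, -1.9]
grip_width: 0.0234
```

```bash
python3 q.py gm
```

```text
t 21.18 pos [0.5536 0.2021 0.2941] rot [179.71   0.29  93.8 ] F [ 0.2  0.1 -1.9] T [ 0.14 -0.09  0.02] w 0.0234
eye stand mm [-36.9  -0.7 245.4] rpy [ 0.05  0.2  -0.29]
```

carry_out(increments="0 0.002 -0.0003 0.0018 0 0 0; 0 0.002 -0.0003 0.0015 0 0 0; 0 0.003 0 0.0006 0 0 0; 0 0.003 0 0.0008 0 0 0; 0 0.001 0 0.0004 0 0 0")

```text
time_s: 21.8
tool_pos: [0.5521, 0.2139, 0.2884]
tool_rot: [179.7, 0.3, 93.8]
force: [0.6, 0.1, -2.0]
grip_width: 0.0235
```

```bash
python3 look.py gm m7 s
```

```text
t 21.85 pos [0.5521 0.2139 0.2884] rot [179.73   0.29  93.81] F [-0.4  0.1 -2. ] T [ 0.03 -0.11 -0.07] w 0.0234
eye stand mm [-25.   -0.  239.7] rpy [ 0.07  0.2  -0.29]
axis pix [[324.3 250. ]]
```

View pics/m7.png

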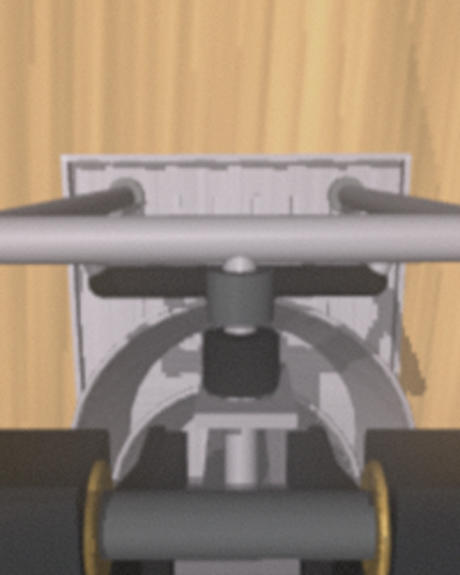

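carry_out(increments="0 0.003 0.0004 0.0014 0 0 0; 0 0.003 0.0003 0.0014 0 0 0; 0 0.003 0 0.0013 0 0 0; 0 0.001 0 0.0008 0 0 0; 0 0.0007 0 0.0005 0 0 0")

```text
time_s: 22.52
tool_pos: [0.5522, 0.225, 0.2825]
tool_rot: [179.7, 0.3, 93.8]
force: [1.0, -0.6, -1.9]
grip_width: 0.0237
```

```bash
python3 q.py gm
```

```text
t 22.52 pos [0.5522 0.225  0.2825] rot [179.73   0.3   93.79] F [ 1.  -0.6 -1.9] T [ 0.05 -0.06 -0.05] w 0.0237
eye stand mm [-14.   -1.  233.8] rpy [ 0.07  0.21 -0.31]
```

carry_out(increments="0 0.001 0 0.0003 0 0 0; 0 0.001 0 0.0003 0 0 0; 0 0.001 0 0.0003 0 0 0; 0 0.0008 0 0.0003 0 0 0")

```text
time_s: 23.02
tool_pos: [0.552, 0.2288, 0.2813]
tool_rot: [179.7, 0.3, 93.8]
force: [0.4, 0.7, -1.8]
grip_width: 0.0235
```

```bash
python3 q.py gm
```

```text
t 23.02 pos [0.552  0.2288 0.2813] rot [179.71   0.31  93.77] F [ 0.4  0.7 -1.8] T [ 0.04 -0.08 -0.02] w 0.0235
eye stand mm [-10.1  -1.1 232.6] rpy [ 0.06  0.22 -0.33]
```

carry_out(increments="0 0.001 0 0.0003 0 0 0; 0 0.0009 0 0.0002 0 0 0; 0 0.0007 0 0.0002 0 0 0")

```text
time_s: 23.4
tool_pos: [0.5519, 0.2316, 0.2806]
tool_rot: [179.7, 0.3, 93.8]
force: [0.4, -0.5, -1.0]
grip_width: 0.0233
```

```bash
python3 q.py gm
```

```text
t 23.40 pos [0.5519 0.2316 0.2806] rot [179.71   0.31  93.77] F [ 0.4 -0.5 -1. ] T [ 0.03 -0.12  0.01] w 0.0233
eye stand mm [ -7.4  -1.1 231.9] rpy [ 0.05  0.22 -0.33]
```

carry_out(increments="0 0.0008 0 0.0002 0 0 0; 0 0.0007 0 0.0002 0 0 0; 0 0.0006 0 0.0001 0 0 0")

```text
time_s: 23.78
tool_pos: [0.5518, 0.2338, 0.28]
tool_rot: [179.7, 0.3, 93.8]
force: [-0.3, -0.2, -1.2]
grip_width: 0.0234
```

```bash
python3 q.py gm
```

```text
t 23.77 pos [0.5518 0.2338 0.28  ] rot [179.71   0.31  93.76] F [-0.3 -0.2 -1.2] T [ 0.06 -0.08 -0.02] w 0.0234
eye stand mm [ -5.1  -1.1 231.3] rpy [ 0.06  0.22 -0.33]
```

carry_out(increments="0 0.0008 0 0.0002 0 0 0; 0 0.0008 0 0.0001 0 0 0")

```text
time_s: 24.02
tool_pos: [0.5516, 0.2355, 0.2797]
tool_rot: [179.7, 0.3, 93.8]
force: [-0.3, 0.2, -2.9]
grip_width: 0.0233
```

```bash
python3 q.py gm
```

```text
t 24.02 pos [0.5516 0.2355 0.2797] rot [179.71   0.31  93.76] F [-0.3  0.2 -2.9] T [ 0.06 -0.07  0.03] w 0.0233
eye stand mm [ -3.4  -1.1 231. ] rpy [ 0.06  0.22 -0.33]
```

carry_out(increments="0 0.0008 0 0.0002 0 0 0; 0 0.0008 0 0.0001 0 0 0")

```text
time_s: 24.28
tool_pos: [0.5517, 0.2363, 0.2794]
tool_rot: [179.7, 0.4, 93.7]
force: [-1.0, -2.3, 0.5]
grip_width: 0.0233
```

```bash
python3 look.py gm m8 s
```

```text
t 24.32 pos [0.5517 0.2363 0.2795] rot [179.72   0.4   93.72] F [ 1.1 -2.   0.2] T [-0.32  0.02 -0.01] w 0.0235
eye stand mm [ -2.7  -1.3 230.8] rpy [ 0.06  0.31 -0.37]
axis pix [[324.2 250. ]]
```

View pics/m8s.png

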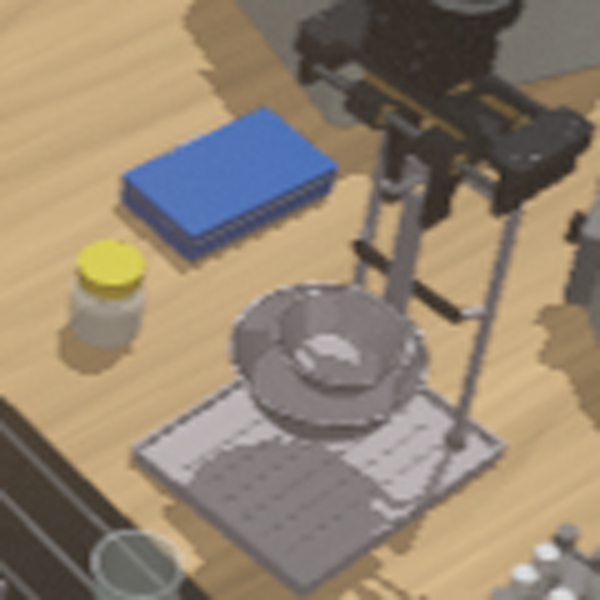

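View pics/m8.png

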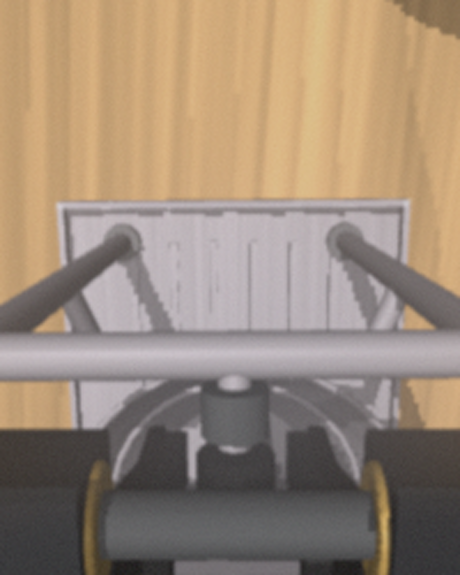

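carry_out(increments="0 0.0009 0 0.0001 0 0 0; 0 0.0009 0 0 0 0 0; 0 0.0009 0 0 0 0 0; 0 0.0009 0 0 0 0 0; 0 0.0009 0 0 0 0 0; 0 0.0009 0 0 0 0 0")

```text
time_s: 25.12
tool_pos: [0.552, 0.2377, 0.2792]
tool_rot: [179.8, 0.8, 93.5]
force: [-1.4, -4.9, 1.1]
grip_width: 0.0233
```

```bash
python3 q.py gm
```

```text
t 25.12 pos [0.552  0.2377 0.2792] rot [179.81   0.81  93.51] F [-1.4 -4.9  1.1] T [-1.05  0.16 -0.  ] w 0.0233
eye stand mm [ -1.7  -1.6 230.5] rpy [ 0.15  0.73 -0.58]
```

carry_out(increments="0 0.0009 0 0 0 0.2 -0.1; 0 0.0009 0 0 0 0.2 -0.1; 0 0.0008 0 0 0 0.2 -0.1; 0 0.0008 0 0 0 0.2 -0.1")

```text
time_s: 25.62
tool_pos: [0.5522, 0.2374, 0.2792]
tool_rot: [179.9, 0.4, 93.8]
force: [-0.6, -4.8, 1.0]
grip_width: 0.0237
```

```bash
python3 q.py gm
```

```text
t 25.62 pos [0.5522 0.2374 0.2792] rot [179.91   0.4   93.75] F [-0.6 -4.8  1. ] T [-1.18  0.15 -0.03] w 0.0237
eye stand mm [ -1.7  -1.7 230.5] rpy [ 0.25  0.31 -0.34]
```

carry_out(increments="0 0.0003 0 0 0 0.2 0; 0.35 0 0 0 0 0 0; 0.5 0 0 0 0 0 0; 0.5 0 0 0 0 0 0; 0.5 0 0 0 0 0 0")

```text
time_s: 26.25
tool_pos: [0.5519, 0.2416, 0.2801]
tool_rot: [179.8, -0.2, 93.9]
force: [-0.8, 0.1, 0.1]
grip_width: 0.0425
```

```bash
python3 look.py gm m9 s
```

```text
t 26.30 pos [0.5519 0.2417 0.2801] rot [ 1.7976e+02 -1.7000e-01  9.3940e+01] F [ 0.3 -0.2  0.3] T [-0.01 -0.08 -0.03] w 0.0432
eye stand mm [  3.1  -1.8 231.4] rpy [ 0.1  -0.26 -0.16]
axis pix [[324.3 250.1]]
```

View pics/m9s.png

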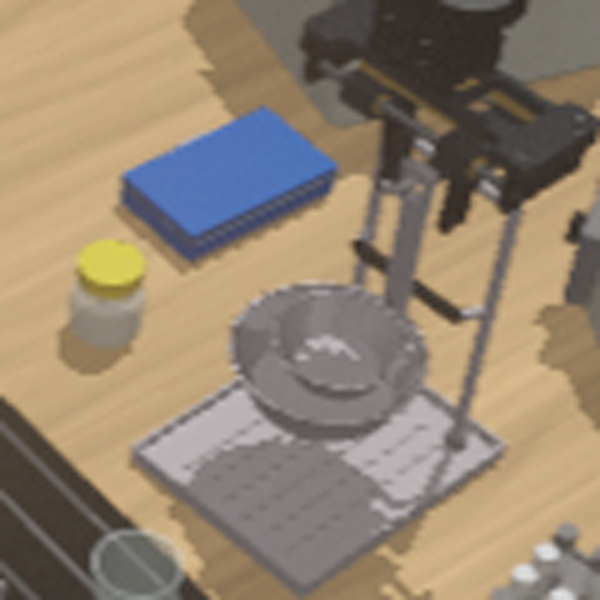

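View pics/m9.png

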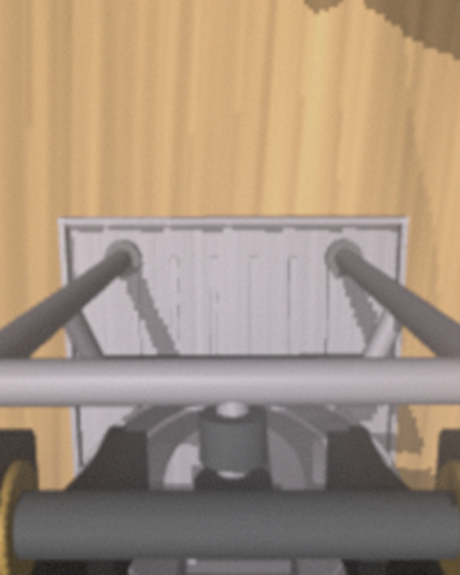

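```bash
python3 - <<'E'
from cell import *; from h import *
o=get_obs(); o=dict(o); o["tool_pos"]=np.array(o["tool_pos"])+[0,0,.08]
plan(o,[.609,-.165,.265],121,9,1)
E
```

```text
dist/row 46.8 mm
1 -0.0455 0.0032 0.0105 0.0 -0.0 -3.0; 1 -0.0456 0.0008 0.0105 0.0 -0.0 -3.0; 1 -0.0456 -0.0016 0.0105 0.0 -0.0 -3.0; 1 -0.0454 -0.0040 0.0105 0.0 -0.0 -3.0; 1 -0.0452 -0.0063 0.0105 0.0 -0.0 -3.0; 1 -0.0448 -0.0087 0.0105 0.0 -0.0 -3.0; 1 -0.0443 -0.0110 0.0105 0.0 -0.0 -3.0; 1 -0.0436 -0.0133 0.0105 0.0 -0.0 -3.0; 1 -0.0429 -0.0156 0.0105 0.0 -0.0 -3.0
```

carry_out(increments="0.55 0 0 -0.030 0 0 0; 0.6 0 0 -0.050 0 0 0; 1 -0.0455 0.0032 0.007 0 0 -3; 1 -0.0456 0.0008 0.010 0 0 -3; 1 -0.0456 -0.0016 0.010 0 0 -3; 1 -0.0454 -0.004 0.010 0 0 -3; 1 -0.0452 -0.0063 0.010 0 0 -3; 1 -0.0448 -0.0087 0.010 0 0 -3; 1 -0.0443 -0.011 0.010 0 0 -3; 1 -0.040 -0.013 0.010 0 0 -3; 1 -0.032 -0.012 0.009 0 0 -3; 1 -0.012 -0.005 0.004 0 0 -0.5; 1 0 0 0 0 0 0")

```text
time_s: 27.98
tool_pos: [0.6138, -0.1717, 0.2689]
tool_rot: [179.4, -0.0, 122.6]
force: [-0.7, 1.1, -0.3]
grip_width: 0.0871
```

```bash
python3 near.py small s1
```

```text
t 27.98 pos [ 0.6138 -0.1717  0.2689] rot [ 1.7938e+02 -5.0000e-02  1.2255e+02] F [-0.7  1.1 -0.3] T [ 0.04 -0.14  0.03] w 0.0871
eye [ 0.60145264 -0.16073332  0.132     ] in tool [ 15.75219786  -5.97378633 136.84662653]
t 28.02 pos [ 0.6139 -0.1708  0.2692] rot [ 1.7937e+02 -3.0000e-02  1.2263e+02] F [-0.3  0.5 -0.5] T [-0.02 -0.14 -0.04] w 0.0869
```

View pics/s1.png

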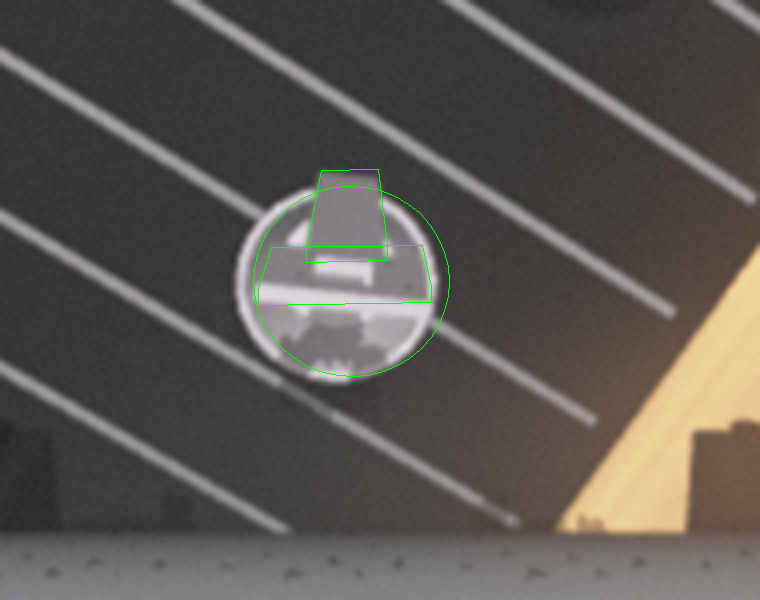

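```bash
python3 - <<'E'
from cell import *; from h import *
o=get_obs(); plan(o,[.6005,-.1618,.186],116.6,4,1)
E
```

```text
dist/row 21.2 mm
1 0.0037 -0.0018 0.0208 0.2 -0.0 1.5; 1 0.0036 -0.0019 0.0208 0.2 -0.0 1.5; 1 0.0036 -0.0019 0.0208 0.2 -0.0 1.5; 1 0.0036 -0.0019 0.0208 0.2 -0.0 1.5
```

carry_out(increments="1 0.0045 -0.002 0.010 0.2 0 2; 1 0.0045 -0.002 0.018 0.2 0 2; 1 0.003 -0.002 0.025 0.2 0 1.4; 1 0.001 -0.0005 0.020 0 0 0.4; 1 0 0 0.008 0 0 0; 1 0 0 0.001 0 0 0")

```text
time_s: 28.78
tool_pos: [0.6045, -0.1498, 0.1899]
tool_rot: [179.6, 0.1, 117.4]
force: [-1.0, 0.2, 0.3]
grip_width: 0.0868
```

```bash
python3 near.py small s2
```

```text
t 28.77 pos [ 0.6045 -0.1498  0.1899] rot [1.7956e+02 6.0000e-02 1.1741e+02] F [-1.   0.2  0.3] T [ 0.   -0.11  0.01] w 0.0868
eye [ 0.60145264 -0.16073332  0.132     ] in tool [-8.18914946 -8.19125503 57.80515926]
t 28.82 pos [ 0.6047 -0.1499  0.1901] rot [1.7954e+02 7.0000e-02 1.1739e+02] F [-0.6  0.1  1.1] T [ 0.02 -0.07  0.02] w 0.0869
```

View pics/s2.png

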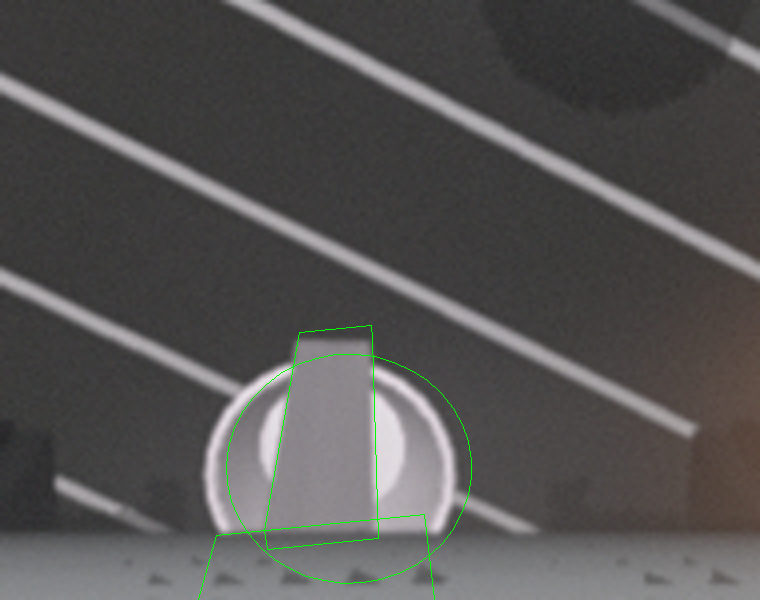

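carry_out(increments="1 -0.004 -0.0035 0.001 0 0 0.3; 1 -0.004 -0.0035 0.001 0 0 0.3; 0.8 -0.0005 -0.0004 0.001 0 0 0; 0.5 0 0 0.001 0 0 0")

```text
time_s: 29.32
tool_pos: [0.6029, -0.1629, 0.1878]
tool_rot: [179.4, 0.2, 116.7]
force: [-0.7, 0.3, 0.3]
grip_width: 0.0743
```

```bash
python3 near.py small s3
```

```text
t 29.32 pos [ 0.6029 -0.1629  0.1878] rot [179.41   0.21 116.65] F [-0.7  0.3  0.3] T [-0.01 -0.13 -0.03] w 0.0743
eye [ 0.60145264 -0.16073332  0.132     ] in tool [ 2.80193355 -0.92570157 55.78972851]
t 29.38 pos [ 0.6028 -0.1629  0.1876] rot [179.43   0.21 116.66] F [ 0.2 -0.7  1. ] T [-0.01 -0.13 -0.03] w 0.0704
```

View pics/s3.png

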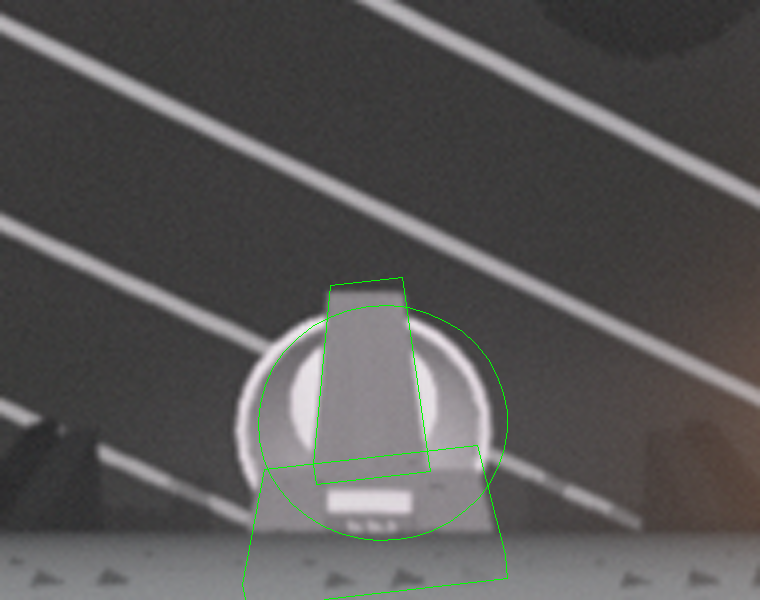

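carry_out(increments="0 0.0006 -0.0006 0.0012 0 0 0; 0 0 -0.0003 0.001 0 0 0; 0 0 0 0.0007 0 0 0; 0 0 0 0.0005 0 0 0; 0 0 0 0.0004 0 0 0; 0 0 0 0.0003 0 0 0; 0 0 0 0.0003 0 0 0")

```text
time_s: 30.25
tool_pos: [0.602, -0.1621, 0.1838]
tool_rot: [179.4, 0.2, 116.7]
force: [-0.6, -0.1, 3.2]
grip_width: 0.0288
```

```bash
python3 - <<'E'
from cell import *; from h import *
st(get_obs())
E
```

```text
t 30.25 pos [ 0.602  -0.1621  0.1838] rot [179.41   0.22 116.71] F [-0.6 -0.1  3.2] T [ 0.06  0.25 -0.03] w 0.0288
```

```bash
python3 - <<'E'
from cell import *; from h import *
v=load("stand2"); o=get_obs(); Rr=Rt(o["tool_rot"]).inv()*Ro.from_euler("z",116.7,degrees=True)
e=np.array([.0006,0,.0508]); save("gs",(e,Rr)); eyeS(o,e,Rr,v)
o2=dict(o); o2["tool_pos"]=o["tool_pos"]+np.array([0,0,.075])
planE(o2,e,Rr,place([-.065,0,.280],*v)[0],94.1,8,0)
E
```

```text
eye stand mm [-402.8  -23.   133. ] rpy [ 0.   0.  22.6]
dist/row 43.3
0 0.0401 0.0137 -0.0090 0.0 -0.0 2.8; 0 0.0407 0.0117 -0.0090 0.0 -0.0 2.8; 0 0.0412 0.0096 -0.0091 0.0 -0.0 2.8; 0 0.0416 0.0076 -0.0091 0.0 -0.0 2.8; 0 0.0420 0.0055 -0.0091 0.0 -0.0 2.8; 0 0.0422 0.0035 -0.0091 0.0 -0.0 2.8; 0 0.0423 0.0014 -0.0091 0.0 -0.0 2.8; 0 0.0423 -0.0007 -0.0092 0.0 -0.0 2.8
```

carry_out(increments="0 0 0 -0.020 0 0 0; 0 0 0 -0.055 0 0 0; 0 0.040 0.0137 -0.009 0 0 2.8; 0 0.0407 0.0117 -0.009 0 0 2.8; 0 0.0412 0.0096 -0.009 0 0 2.8; 0 0.0416 0.0076 -0.009 0 0 2.8; 0 0.042 0.0055 -0.009 0 0 2.8; 0 0.0415 0.0035 -0.009 0 0 2.8; 0 0.036 0.0014 -0.009 0 0 2.8; 0 0.024 0 -0.009 0 0 2.4; 0 0.010 0 -0.004 0 0 0.5; 0 0 0 0 0 0 0")

```text
time_s: 31.75
tool_pos: [0.5581, 0.1684, 0.3512]
tool_rot: [178.6, -0.0, 93.5]
force: [-0.5, -0.7, -1.4]
grip_width: 0.0285
```

```bash
python3 look.py gs s4 s; python3 - <<'E'
from cell import *; from h import *
v=load("stand2"); e,Rr=load("gs"); o=get_obs()
planE(o,e,Rr,place([-.052,0,.276],*v)[0],94.1,4,0)
E
```

```text
t 31.80 pos [0.5582 0.1677 0.3509] rot [178.62  -0.    93.4 ] F [-0.2  0.3 -1.2] T [ 0.01 -0.06  0.03] w 0.0287
eye stand mm [-70.7  -3.8 300.1] rpy [-0.79 -0.23 -0.71]
axis pix [[324.2 250.1]]
dist/row 7.7
0 0.0049 -0.0010 0.0059 0.2 -0.0 -0.2; 0 0.0049 -0.0010 0.0059 0.2 -0.0 -0.2; 0 0.0049 -0.0009 0.0059 0.2 -0.0 -0.2; 0 0.0049 -0.0009 0.0059 0.2 -0.0 -0.2
```

View pics/s4.png

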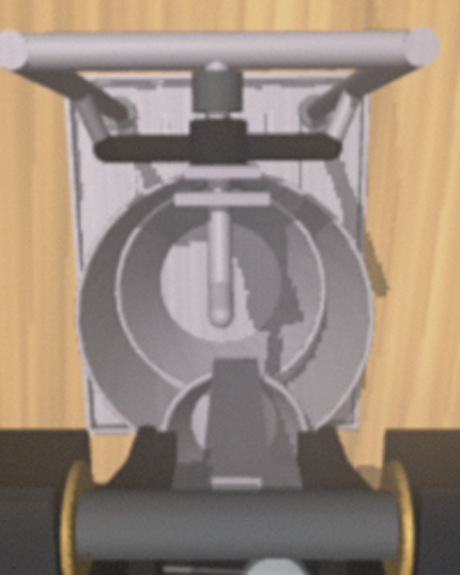

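View pics/s4s.png

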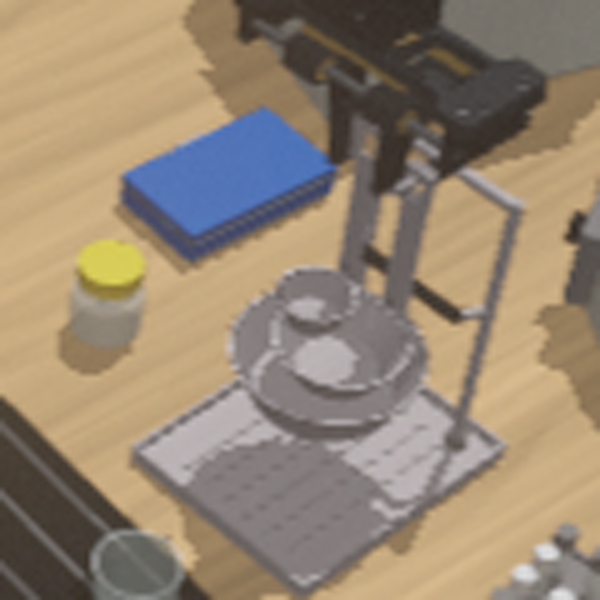

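```bash
python3 - <<'E'
from h import *
p=load("p_wrist"); v=load("stand2"); S=Ro.from_euler("z",v[2]).inv()
for c,r,z in [(220,172,.247),(222,199,.248),(220,178,.247),(222,206,.248),(220,165,.243)]:
    print(c,r,(1000*S.apply(at_z(p,(c/2.3+220,r/2.3+40),z)-[v[0],v[1],0])).round(1))
E
```

```text
220 172 [ -2.4  -0.7 247. ]
222 199 [ -9.3  -1.1 248. ]
220 178 [ -3.9  -0.6 247. ]
222 206 [-11.1  -1.1 248. ]
220 165 [ -0.6  -0.7 243. ]
```

carry_out(increments="0 0.005 -0.001 0.006 0.2 0 -0.2; 0 0.005 -0.001 0.006 0.2 0 -0.2; 0 0.005 -0.001 0.006 0.2 0 -0.2; 0 0.003 -0.0008 0.006 0.2 0 -0.1; 0 0.001 0 0.001 0 0 0")

```text
time_s: 32.48
tool_pos: [0.5538, 0.1833, 0.3216]
tool_rot: [179.7, 0.1, 93.8]
force: [0.5, -0.1, -0.4]
grip_width: 0.0287
```

```bash
python3 look.py gs s5
```

```text
t 32.52 pos [0.5539 0.1834 0.3217] rot [1.7971e+02 9.0000e-02 9.3830e+01] F [-0.2  0.8 -1. ] T [ 0.02 -0.03 -0.01] w 0.0289
eye stand mm [-54.8   0.3 270.9] rpy [ 0.29 -0.14 -0.28]
axis pix [[324.2 250. ]]
```

View pics/s5.png

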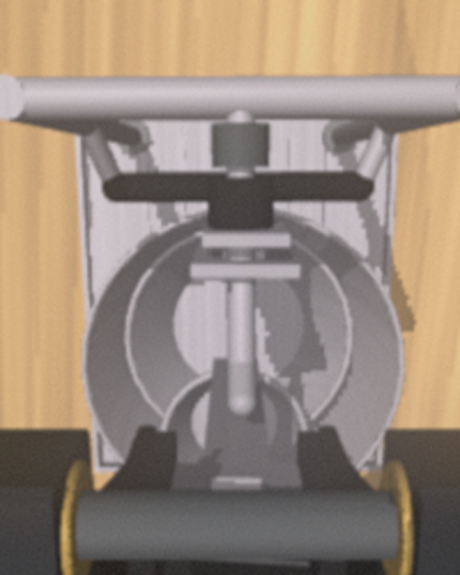

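carry_out(increments="0 0.004 0.0004 0.004 -0.1 0.1 -0.1; 0 0.003 0 0.008 -0.1 0.1 -0.1; 0 0 0 0.006 -0.1 0 0; 0 0 0 0.002 0 0 0")

```text
time_s: 33.02
tool_pos: [0.5541, 0.191, 0.3007]
tool_rot: [179.3, -0.1, 94.0]
force: [-0.1, -0.7, -0.7]
grip_width: 0.0284
```

```bash
python3 look.py gs s6 s
```

```text
t 33.08 pos [0.5541 0.1909 0.3006] rot [ 1.7935e+02 -1.2000e-01  9.4040e+01] F [ 0.3 -0.3 -1.7] T [-0.01 -0.06 -0.04] w 0.0283
eye stand mm [-47.1  -0.7 249.8] rpy [-0.06 -0.35 -0.07]
axis pix [[324.2 250. ]]
```

View pics/s6.png

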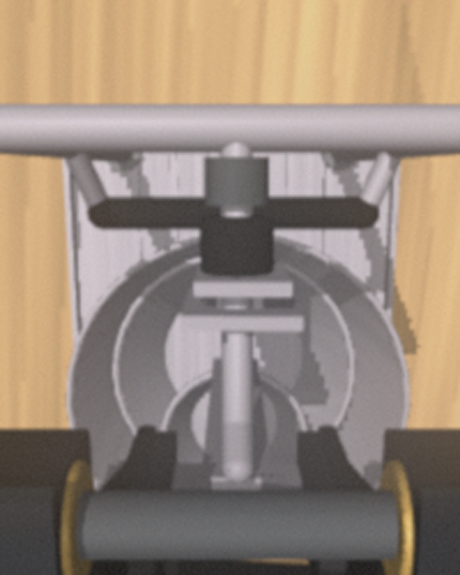

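View pics/s6s.png

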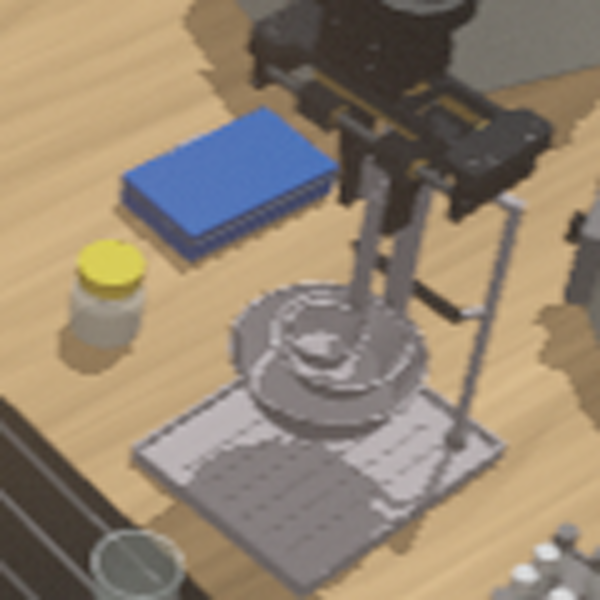

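carry_out(increments="0 0.0025 -0.0003 0 0 0 0; 0 0.0022 -0.0003 0.0006 0 0 0; 0 0.0018 0 0.0018 0 0 0; 0 0.0018 0 0.002 0 0 0; 0 0.001 0 0.0014 0 0 0")

```text
time_s: 33.75
tool_pos: [0.5533, 0.201, 0.2955]
tool_rot: [179.3, -0.1, 94.0]
force: [0.3, 0.2, -0.5]
grip_width: 0.0286
```

```bash
python3 q.py gs
```

```text
t 33.75 pos [0.5533 0.201  0.2955] rot [ 1.7926e+02 -1.4000e-01  9.4020e+01] F [ 0.3  0.2 -0.5] T [-0.   -0.07  0.02] w 0.0286
eye stand mm [-37.   -0.7 244.7] rpy [-0.16 -0.36 -0.09]
```

carry_out(increments="0 0.002 0 0.001 0 0 0; 0 0.002 0 0.001 0 0 0; 0 0.003 0 0.0006 0 -0.4 0; 0 0.003 0 0.0006 0 -0.4 0; 0 0.002 0 0.0004 0 -0.4 0")

```text
time_s: 34.38
tool_pos: [0.5525, 0.2136, 0.2916]
tool_rot: [179.3, 1.1, 94.0]
force: [0.0, -0.0, -0.9]
grip_width: 0.0286
```

```bash
python3 look.py gs s7 s
```

```text
t 34.42 pos [0.5523 0.2141 0.2915] rot [179.27   1.12  94.03] F [-0.2  0.9  0.3] T [ 0.07 -0.05  0.01] w 0.0287
eye stand mm [-25.   -0.7 240.7] rpy [-0.14  0.9  -0.08]
axis pix [[324.3 250.1]]
```

View pics/s7.png

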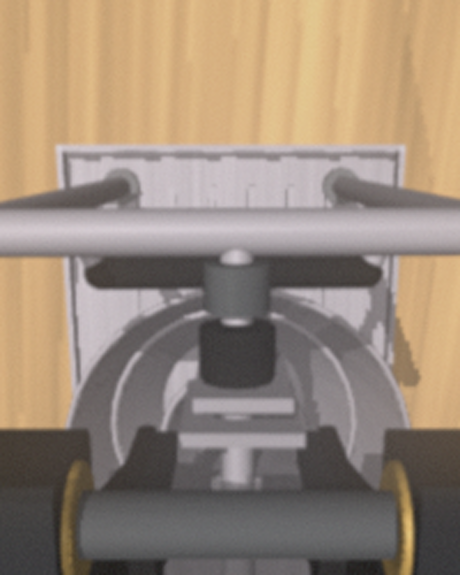

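View pics/s7s.png

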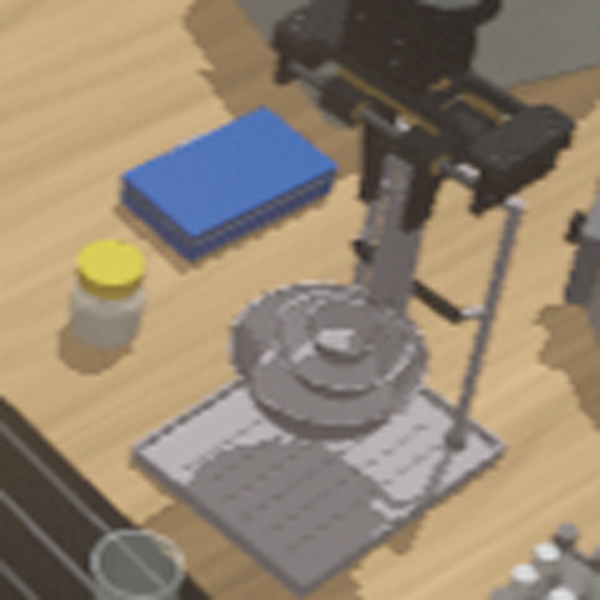

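carry_out(increments="0 0.003 0.0005 0.0018 0 -0.4 0; 0 0.003 0.0004 0.0018 0 -0.4 0; 0 0.0015 0 0.0014 0 -0.2 0; 0 0.001 0 0.001 0 0 0; 0 0.0006 0 0.0004 0 0 0")

```text
time_s: 35.1
tool_pos: [0.5528, 0.2234, 0.2843]
tool_rot: [179.3, 2.2, 94.0]
force: [0.7, -0.0, -0.7]
grip_width: 0.0288
```

```bash
python3 q.py gs
```

```text
t 35.10 pos [0.5528 0.2234 0.2843] rot [179.28   2.18  94.01] F [ 0.7 -0.  -0.7] T [ 0.07 -0.1   0.03] w 0.0288
eye stand mm [-16.6  -1.8 233.5] rpy [-0.14  1.95 -0.1 ]
```

carry_out(increments="0 0.001 0 0.0001 0 0 0; 0 0.001 0 0.0002 0 0 0; 0 0.001 0 0.0002 0 0 0")

```text
time_s: 35.48
tool_pos: [0.5527, 0.2262, 0.2838]
tool_rot: [179.3, 2.2, 94.0]
force: [0.0, -0.6, -1.3]
grip_width: 0.0286
```

```bash
python3 q.py gs
```

```text
t 35.48 pos [0.5527 0.2262 0.2838] rot [179.27   2.19  93.97] F [ 0.  -0.6 -1.3] T [ 0.09 -0.09  0.03] w 0.0286
eye stand mm [-13.8  -1.9 233. ] rpy [-0.15  1.96 -0.14]
```

carry_out(increments="0 0.001 0 0.0002 0 0 0; 0 0.0008 0 0.0002 0 0 0; 0 0.0008 0 0.0002 0 0 0")

```text
time_s: 35.85
tool_pos: [0.5528, 0.2282, 0.2831]
tool_rot: [179.3, 2.3, 93.9]
force: [-0.0, -1.7, -0.3]
grip_width: 0.0288
```

```bash
python3 q.py gs
```

```text
t 35.85 pos [0.5528 0.2282 0.2831] rot [179.26   2.26  93.93] F [-0.  -1.7 -0.3] T [-0.14 -0.11 -0.  ] w 0.0288
eye stand mm [-11.9  -2.1 232.3] rpy [-0.16  2.03 -0.18]
```

carry_out(increments="0 0.001 0 0.0001 0 0 0; 0 0.001 0 0.0001 0 0 0; 0 0.001 0 0.0001 0 0 0; 0 0.001 0 0.0001 0 0 0")

```text
time_s: 36.35
tool_pos: [0.5527, 0.2313, 0.2826]
tool_rot: [179.3, 2.4, 93.9]
force: [-0.1, -3.9, 1.0]
grip_width: 0.0286
```

```bash
python3 look.py gs s8
```

```text
t 36.40 pos [0.5528 0.2313 0.2826] rot [179.26   2.37  93.87] F [-0.9 -3.   1.4] T [-0.66  0.01 -0.03] w 0.0284
eye stand mm [ -8.9  -2.4 231.8] rpy [-0.15  2.15 -0.24]
axis pix [[324.2 250.1]]
```

View pics/s8.png

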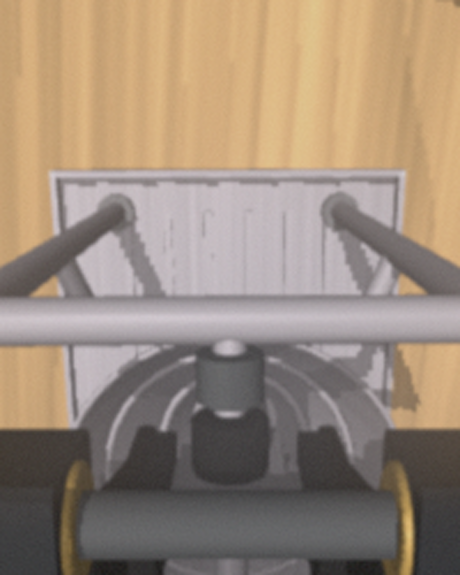

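carry_out(increments="0 0.001 0 0.0001 0 0 0; 0 0.001 0 0.0001 0 0 0; 0 0.001 0 0.0001 0 0 0; 0 0.001 0 0 0 0 0")

```text
time_s: 36.9
tool_pos: [0.553, 0.2318, 0.2824]
tool_rot: [179.3, 2.7, 93.7]
force: [-1.2, -4.5, 2.7]
grip_width: 0.0281
```

```bash
python3 q.py gs
```

```text
t 36.90 pos [0.553  0.2318 0.2824] rot [179.34   2.74  93.68] F [-1.2 -4.5  2.7] T [-0.99  0.19 -0.05] w 0.0281
eye stand mm [ -8.8  -2.5 231.7] rpy [-0.07  2.51 -0.43]
```

carry_out(increments="0 0.0014 0 0 0 0 0; 0 0.0014 0 0 0 0 0; 0 0.0014 0 0 0 0 0; 0 0.0014 0 0 0 0 0; 0 0.0012 0 0 0 0 0; 0 0.001 0 0 0 0 0")

```text
time_s: 37.65
tool_pos: [0.5534, 0.2322, 0.2822]
tool_rot: [179.5, 3.5, 93.3]
force: [0.1, -4.8, 2.2]
grip_width: 0.0286
```

```bash
python3 q.py gs
```

```text
t 37.65 pos [0.5534 0.2322 0.2822] rot [179.52   3.47  93.27] F [ 0.1 -4.8  2.2] T [-0.94  0.15  0.02] w 0.0286
eye stand mm [ -9.   -2.8 231.5] rpy [ 0.1   3.25 -0.83]
```

carry_out(increments="0 0 0 0 0 0.6 -0.2; 0 0 0 -0.0001 0 0.6 -0.2; 0 0 0 -0.0001 0 0.6 -0.2; 0 0.0003 0 0 0 0.4 -0.1")

```text
time_s: 38.15
tool_pos: [0.5537, 0.2306, 0.2822]
tool_rot: [179.6, 1.4, 93.9]
force: [-0.2, -4.7, 1.7]
grip_width: 0.0284
```

```bash
python3 q.py gs
```

```text
t 38.15 pos [0.5537 0.2306 0.2822] rot [179.58   1.37  93.94] F [-0.2 -4.7  1.7] T [-1.42  0.02 -0.  ] w 0.0284
eye stand mm [ -8.9  -3.  231.4] rpy [ 0.17  1.15 -0.17]
```

carry_out(increments="0 0 0 0 0 -0.2 0; 0.45 0 0 0 0 0 0; 0.55 0 0 0 0 0 0; 0.55 0 0 0 0 0 0; 0.55 0 0 0 0 0 0")

```text
time_s: 38.78
tool_pos: [0.5528, 0.2359, 0.2826]
tool_rot: [179.5, 1.1, 94.2]
force: [-0.5, 0.5, -0.2]
grip_width: 0.0473
```

```bash
python3 look.py gs s9 s
```

```text
t 38.83 pos [0.5528 0.2358 0.2826] rot [179.48   1.08  94.18] F [0.  1.  0.1] T [ 0.04 -0.05  0.  ] w 0.0476
eye stand mm [ -3.3  -2.6 231.8] rpy [0.06 0.86 0.08]
axis pix [[324.3 250.1]]
```

View pics/s9s.png

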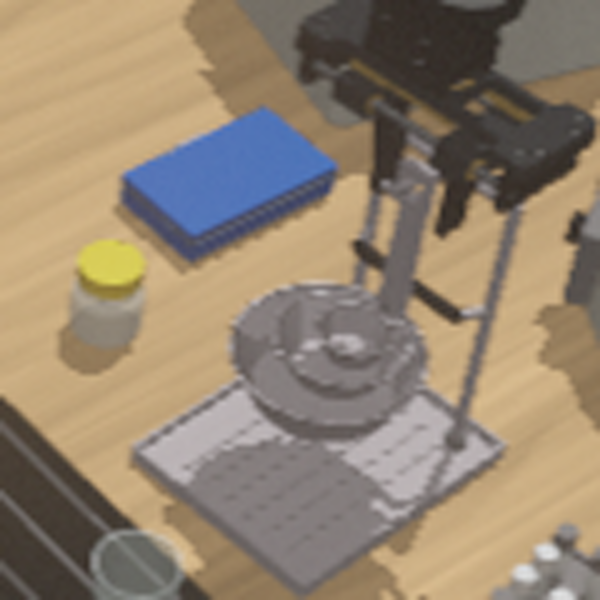

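View pics/s9.png

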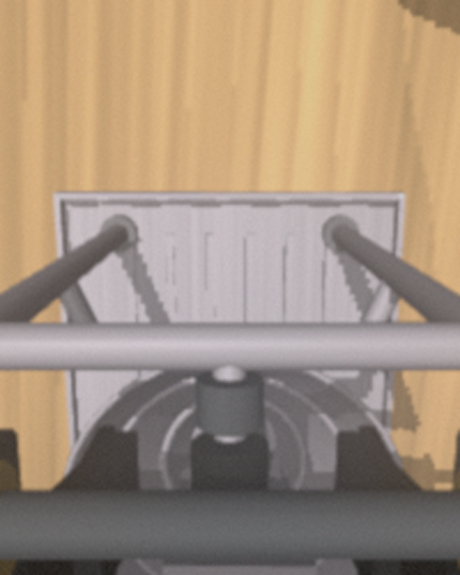

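carry_out(increments="0.6 0 0 -0.020 0 0 0; 0.6 0 0 -0.045 0 0 0; 0.6 -0.020 0 -0.020 0 0 0; 0.6 -0.040 0 0 0 0 0; 0.6 -0.015 0 0 0 0 0; 0.6 0 0 0 0 0 0")

```text
time_s: 39.62
tool_pos: [0.5577, 0.1634, 0.3786]
tool_rot: [179.1, 0.9, 94.3]
force: [0.6, -0.2, 0.5]
grip_width: 0.052
```

```bash
python3 look.py gs s10 s; python3 - <<'E'
from cell import *; from h import *
p=load("p_wrist")
cv2.imwrite("pics/s11.png",cv2.resize(p["img"][60:220,250:410],None,fx=4.5,fy=3.7,interpolation=cv2.INTER_CUBIC)[:600])
E
```

```text
t 39.67 pos [0.5575 0.1642 0.3785] rot [179.13   0.9   94.41] F [0.2 0.7 0. ] T [-0.   -0.08  0.02] w 0.0523
eye stand mm [-75.   -2.4 327.7] rpy [-0.28  0.68  0.3 ]
axis pix [[324.2 250. ]]
```

View pics/s10.png

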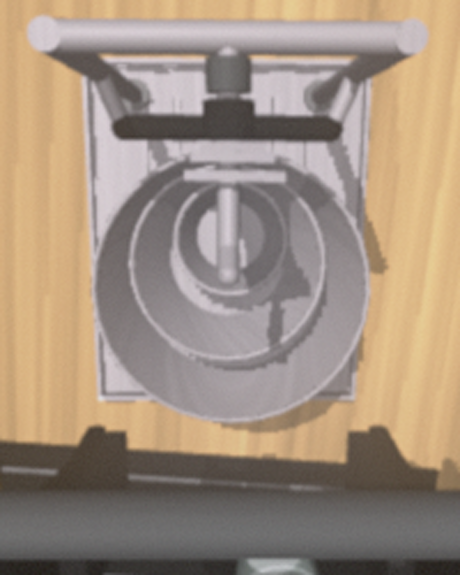

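View pics/s10s.png

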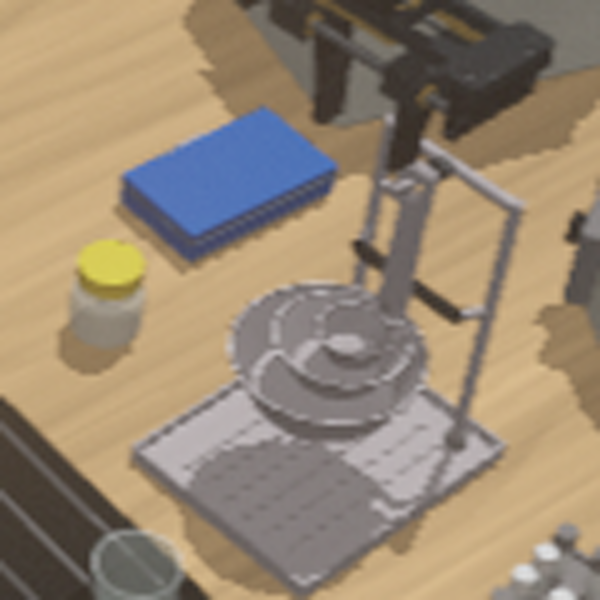

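```bash
python3 - <<'E'
from cell import *; from h import *
p=read_camera("wrist"); v=load("stand2"); S=Ro.from_euler("z",v[2]).inv(); o=get_obs(); st(o)
y0,x0=80,280
cv2.imwrite("pics/s12.png",cv2.resize(p["img"][y0:y0+50,x0:x0+80],None,fx=10,fy=10,interpolation=cv2.INTER_CUBIC))
for r in range(96,126): print(r,p["img"][r,306].mean().round(0),p["img"][r,330].mean().round(0),(1000*S.apply(at_z(p,(316,r),.247)-[v[0],v[1],0])).round(1)[0])
E
```

```text
t 39.77 pos [0.557  0.1653 0.3779] rot [179.19   0.88  94.55] F [-0.5 -0.2  0. ] T [ 0.04 -0.07 -0.01] w 0.0524
96 70.0 65.0 4.1
97 70.0 67.0 3.4
98 69.0 66.0 2.8
99 69.0 64.0 2.1
100 67.0 63.0 1.5
101 64.0 63.0 0.9
102 109.0 71.0 0.2
103 180.0 115.0 -0.4
104 202.0 166.0 -1.1
105 205.0 190.0 -1.7
106 199.0 190.0 -2.4
107 183.0 192.0 -3.0
108 186.0 190.0 -3.7
109 195.0 192.0 -4.3
110 195.0 191.0 -5.0
111 192.0 193.0 -5.6
112 171.0 185.0 -6.3
113 128.0 147.0 -7.0
114 127.0 125.0 -7.6
115 181.0 128.0 -8.3
116 190.0 144.0 -8.9
117 191.0 176.0 -9.6
118 195.0 192.0 -10.2
119 196.0 193.0 -10.9
120 173.0 188.0 -11.6
121 132.0 155.0 -12.2
122 106.0 135.0 -12.9
123 106.0 126.0 -13.6
124 119.0 113.0 -14.2
125 135.0 105.0 -14.9
```

View pics/s12.png

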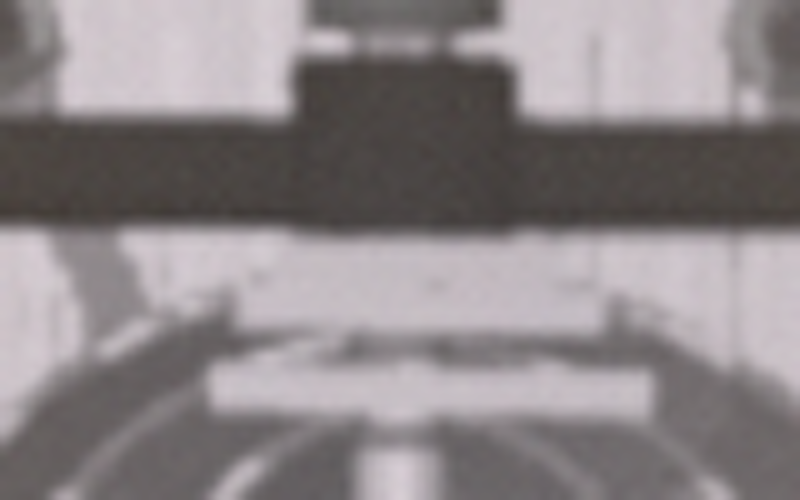

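carry_out(increments="0.6 -0.02 0 -0.02 0 0 0; 0.6 -0.02 0 -0.02 0 0 0; 0.6 0 0 0 0 0 0; 0.6 0 0 0 0 0 0")

```text
time_s: 40.28
tool_pos: [0.5577, 0.1322, 0.417]
tool_rot: [179.4, 0.7, 95.2]
force: [-1.0, -0.5, 0.4]
grip_width: 0.052
```

```bash
python3 - <<'E'
from cell import *; from h import *
a=read_camera("top"); s1=read_camera("scene")
for i in range(6): read_camera("top")
s2=read_camera("scene"); st(get_obs())
d=cv2.absdiff(s1["img"],s2["img"])[140:235,345:440].max(2); print("scene diff",d.mean(),(d>40).sum())
P=load("P"); old=P["top"][0]["img"]; cv2.imwrite("pics/end.png",np.vstack([a["img"][60:300,0:540]])); cv2.imwrite("pics/ends.png",s2["img"])
E
```

```text
t 40.73 pos [0.5582 0.1305 0.4178] rot [179.38   0.73  95.05] F [ 0.1 -0.1 -0.4] T [ 0.02 -0.08 -0.02] w 0.0519
scene diff 1.3564542936288089 0
```

View pics/ends.png

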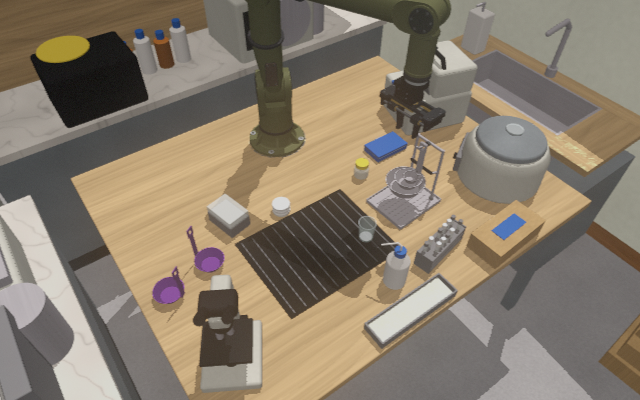

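The three dippers hang nested and still at (405,180), and everything else is where it was. I'm handing in.

```bash
python3 -c "
from cell import *
print(sign_off())"
```

```text
the job is handed in; nothing more can be done
None
```

The three steel dippers hang nested on the hook, large, then medium, then small, and I handed the job in at about 41 s of the 72 s allowed. Each was slid along the hook and held with about 4–6 N before I let go. No force reading passed about 6 N.

**Order and nesting:** The last wrist picture shows the large against the rubber ring and the medium's head touching the large's, about 3 mm apart at mid-plane. The small's head is about 5 mm further out, inside the 3–6 mm given. There is a gap of about 2 mm between the small's head and the medium's. The torque suggested its handle rests on the medium's rim.

**A check that disagreed:** After I released the medium, the pictures put its head about 6.9 mm from the large's. Pressing the small home pushed it in the rest of the way, so the medium reached its place only in that last step, not during its own press.

**Stillness:** Two scene pictures a few tenths of a second apart showed no movement. The arm had moved well clear, and the force readings were near zero.

**Other things on the bench:** By eye in the last picture, the other things, including the two purple look-alikes, are where they were.

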